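# Dump a trap-door hopper of sample jars and latch it again

## Robot

A 7-joint arm with a two-finger parallel gripper is mounted at the origin on the work surface. World frame = base frame: x ahead of the robot, y to its left, z up, the work surface at z = 0. Lengths are in m, angles in rad, forces in N, time in s.
With the tool pointing down it reaches from about 0.4 to 0.75 m from the base axis. Payload 19.5 kg.
Tool frame: the origin (TCP) lies midway between the tips of the shut fingers; the grasp point (between the pads) lies 19 mm behind it; x points along the fingers, y is the direction in which the jaws open and shut, and the axes are right-handed (so a half turn about x gives the same grasp; the last joint's range is limited). The gripper opens to 85 mm and grips with 20 to 120 N. Pads are 22 mm wide; open, the fingers measure 114 mm over their backs; the gripper's body (76 mm by 85 mm) begins 54 mm behind the grasp point. The pads swing forward as they close: fully open they stand 13 mm farther back than shut.
Start: joints at [-1.316, 0.707, -0.028, 1.485, 0.022, 0.951, -0.075], TCP at [0.168, 0.55, 0.231] pointing down, gripper open.
Joint ranges: [-2.71, 2.71], [-0.32, 2.16], [-1.57, 1.52], [0, 2.45], [-1.46, 4.6], [0, 2.02], [-2.83, 2.83]. Speed limits (rad/s): [1.89, 1.89, 2.57, 2.57, 3.01, 3.01, 3.01].

## Interface

Orientations are given as a unit quaternion [x, y, z, w].
In Python, from cell import monitor, optics, workorder gives the robot as it stands. The module is installed in compiled form; this text tells all that it offers.
- The arm moves only by the tool send_rows, never from a script. Its argument "deltas" is a list of rows, each an object of numbers: "fingers": the opening, from 0 (shut) to 1 (fully open); "tx", "ty", "tz": the shift along the tool's x, y, z in m; "wx", "wy", "wz": the turn, a rotation vector about the tool's x, y, z in degrees. In form: [{"fingers": .., "tx": .., "ty": .., "tz": .., "wx": .., "wy": .., "wz": ..}, ...]. A call has 1 to 10 rows; each row shifts and turns the commanded pose from where the row before left it, along the tool's axes as they then stand; what a row does not reach is not made up. A row lasts 1/12 s, in which the tool goes at most 41.7 mm and 7.16 degrees, less where a joint would pass 70% of its speed; a pose out of reach is approached as far as the arm can. A call with a gripper value outside its range is refused whole. The fingers move at their own pace and stop on an object; the grip force is fixed at half the most. Time passes only in rows, so rows that do not move let the fingers close. It gives the time, the measured TCP pose, the force and the opening at its end, in the units of the state.
- monitor.observe(): the state, without advancing time (a new reading comes with each control period).
- optics.snapshot(name): name is "side" or "top"; returns a dict with "color" (384x512x3 uint8, red, green, blue), "camera_matrix" (3x3 intrinsics, pixels), "rvec" (rotation vector, rad) and "tvec" (3), from world to camera coordinates, as OpenCV has them. Camera axes: x right, y down, z forward; pixel columns grow to the right and rows downward; lengths in m; the calibration is good to about 2 mm. A picture is of the moment at which its call begins. There is no depth.
- workorder.finish_job(): hands the job in, once; it reports no verdict.
The state is a dict: "time_s": time; "joint_positions": joint angles; "qd": joint speeds; "joint_torque": joint torques, N m; "eef_pos": TCP position; "eef_rot": TCP orientation; "contact_force": force on the tool from outside, world axes, zero at the start; "torque": the same for the moment, N m; "opening": finger opening in m.
Only numpy, scipy, OpenCV 4.12 (cv2) and the standard library are available. Lean on these libraries where they do the work, as an engineer would, in place of code of your own. Each camera call takes 0.05 s, during which the arm holds its last target.

## Task

Empty the white hopper: press its lever down to the stop without forcing it, slide the bolt out of the keeper and ease the sprung trap door right open, controlling the lever all the way so that it never flies open, until all five jars have dropped into the tray. Then push the lever down to shut the door and slide the bolt fully home, hooked up in its keeper so that the door stays shut and level by itself. Leave the scanner, the cardboard box and the marker where they are.

Things in the scene. Friction and masses are not known exactly. Their poses are not given: they have to be found in the camera images.
- hopper: Fixed white hopper on aluminium uprights. Origin on the bench under the bin's middle; z up, x along the hinge and the bolt's travel towards the keeper, y from the lever side (-y) to the tray's tall wall (+y). Bin inside 110 (x) x 105 (y) mm, walls 4 mm, 165 to 265 mm above the bench, outer lever-side wall face at y = -55 mm.
- tray (a point): Middle of the grey catch tray's black rubber floor under the bin, 12 mm above the bench, fixed to the hopper, axes as the hopper's. Inside 218 (x) x 258 (y) mm; walls to 68 mm above the bench, the +y wall to 93 mm.
- trapdoor (a joint): Angle of the bin's hinged bottom with its lever, one piece. 0: level, latched. Positive: door hangs open, lever up, stop at 0.95. Negative: lever pressed below level, stop at -0.065 (8.4 mm at the bolt). A spring pushes it open (6 to 8 N up at the bolt when level, 4 N open): unlatched and let go it flies open and stays open. Pushing the lever down shuts it.
- trapdoor_hinge (a point): Middle of the hinge axis, 165 mm above the bench at hopper y = -55 mm, axis along the hopper's x. Site axes turn with the door; at 0 they are the hopper's. The lever runs from here to -y, 30 mm wide, to a cross plate 115 (x) x 44 (y) x 8 mm centred 130 mm out, top 8 mm above the axis; the bolt slides on it. The door, 98 mm long, runs to +y.
- bolt (a joint): Travel (m) of the dark steel bolt on the lever's cross plate, along the hopper's x. 0: fully home, towards the keeper (+x). 0.032: fully withdrawn (-x). Friction of 1.5 N holds it where it is left, lever up or down.
- fin_foot (a point): On the bolt: middle of its upright fin's foot, on the bolt plate's top, 16 mm above and 130 mm out from the hinge axis. Axes as trapdoor_hinge. Plate 100 (x) x 36 (y) x 8 mm, centred here: 45 mm of flat to press on at each side of the fin. Fin 10 (x) x 32 (y), 28 mm high. A tongue 14 mm wide runs to x = 90 mm; its tip's tooth (x 82 to 90) stands 7.5 mm above the tongue.
- plate: The bolt's flat plate, 100 (x) x 36 (y) x 8 mm, without the fin; origin under its middle, on the cross plate, 8 mm below fin_foot. This is what is pressed down on; once the lever is on its stop it is rigid, so feel for the stop and do not bear down on it with more than about 35 N.
- keeper (a point): Fixed: middle of the underside of the keeper's lip, 182.5 mm above the bench; lip 8 mm (x) x 34 mm. Behind it (+x) is a pocket 20 mm long with its roof 6 mm above the lip's underside, on a post 200 mm high. Latched, the bolt's tooth stands up in the pocket, sprung against the roof and caught by the lip.
- lip_rule (a point): Point on the lip's near (-x) face, 4 mm from the keeper point. To pass the lip either way, hold the lever pressed at least 6 mm (0.046 rad) below level, near its stop, and slide the bolt: the tooth is clear of the lip beyond 0.022 of bolt travel, and behind it below 0.006. Bringing the lever down with the bolt less than 0.022 withdrawn jams the tongue on top of the keeper.
- jar0_mid (a point): Capped amber glass sample jar, 26 mm across (cap 29 mm), 48 mm high, 30 to 65 g; its middle. Starts upright on the trap door inside the bin.
- jar1_mid (a point): Capped amber glass sample jar, 26 mm across (cap 29 mm), 48 mm high, 30 to 65 g; its middle. Starts upright on the trap door inside the bin.
- jar2_mid (a point): Capped amber glass sample jar, 26 mm across (cap 29 mm), 48 mm high, 30 to 65 g; its middle. Starts upright on the trap door inside the bin.
- jar3_mid (a point): Capped amber glass sample jar, 26 mm across (cap 29 mm), 48 mm high, 30 to 65 g; its middle. Starts upright on the trap door inside the bin.
- jar4_mid (a point): Capped amber glass sample jar, 26 mm across (cap 29 mm), 48 mm high, 30 to 65 g; its middle. Starts upright on the trap door inside the bin.
- scanner: Bystander: white scanner head (70 x 50 x 35 mm) on a thin stem with a round foot 90 mm across, 166 mm high; origin under the foot. Leave it.
- jarbox: Bystander: open cardboard box with 3 x 3 cells, 100 x 100 x 50 mm, empty; origin under its middle. Leave it.
- marker: Bystander: marker pen 135 mm long, 16 mm thick, lying on the bench; origin under its middle. Leave it.

How it is judged:
By the outcome, as a careful person would: the job done as asked, in the order asked, and still so for the second after the job is handed in, with the robot touching nothing.
It also fails if it takes over 56 s, if anything falls off the work surface, if the arm or the gripper's body presses on something with over 40 N, if the wrist force passes 120 N, or if a joint passes its speed limit or range.

## Working session

There is one attempt and no reset: what is moved stays moved. The work goes in short steps, Python scripts to look and compute and a tool call to move; the robot and the scene stay as the last step left them, time stands still between calls to the robot, and variables do not carry over. Pictures are saved under pics/ and viewed, and the job is handed in when it is done.

Besides the shell and the picture viewer there is one more tool, called after "Request:" as name(argument=value, ...), one argument or row to a line, values as JSON. send_rows: Moves the arm, as the interface text tells. Its arguments: {"type":"object","properties":{"deltas":{"type":"array","items":{"type":"object","properties":{"fingers":{"type":"number"},"tx":{"type":"number"},"ty":{"type":"number"},"tz":{"type":"number"},"wx":{"type":"number"},"wy":{"type":"number"},"wz":{"type":"number"}}}}},"required":["deltas"]}

```bash
mkdir -p pics; python3 - <<'E'
from cell import monitor, optics, workorder
import cv2
print(monitor.observe())
for n in("side","top"):
    s=optics.snapshot(n); cv2.imwrite(f"pics/{n}0.png",cv2.resize(s["color"][:,:,::-1],None,fx=1.5,fy=1.5,interpolation=cv2.INTER_CUBIC)); print(n,s["camera_matrix"],s["rvec"],s["tvec"])
E
```

```text
{'time_s': 0.0, 'joint_positions': array([-1.31563688,  0.70708407, -0.02761689,  1.48500173,  0.02201214,
        0.95091269, -0.07550449]), 'qd': array([ 0.00062686, -0.00069523, -0.00156255, -0.00123099, -0.00113109,
       -0.00103086,  0.00169054]), 'joint_torque': array([-6.97739197e-04, -8.83186126e+01,  1.23505823e+00, -2.36174458e+01,
        1.69953005e-02,  6.24407388e-03, -2.84540323e-05]), 'eef_pos': array([0.1681237 , 0.54959043, 0.2308377 ]), 'eef_rot': array([ 0.10418201,  0.6993733 , -0.10495751,  0.69929037]), 'contact_force': array([-0.05054414,  0.28182905,  0.25657437]), 'torque': array([ 0.02900292, -0.01553109,  0.02347515]), 'opening': 0.08525380936576389}
side [[355.97261287   0.         262.47870367]
 [  0.         355.97261287 192.21030257]
 [  0.           0.           1.        ]] [ 2.14437377 -0.17907003  0.07320149] [-0.56654155  0.1614013   0.86049192]
top [[485.6843583    0.         261.08734699]
 [  0.         485.6843583  189.17573585]
 [  0.           0.           1.        ]] [ 2.1714473  -2.14703468  0.1083985 ] [-0.01710509  0.55419883  1.13327976]
```

View pics/side0.png

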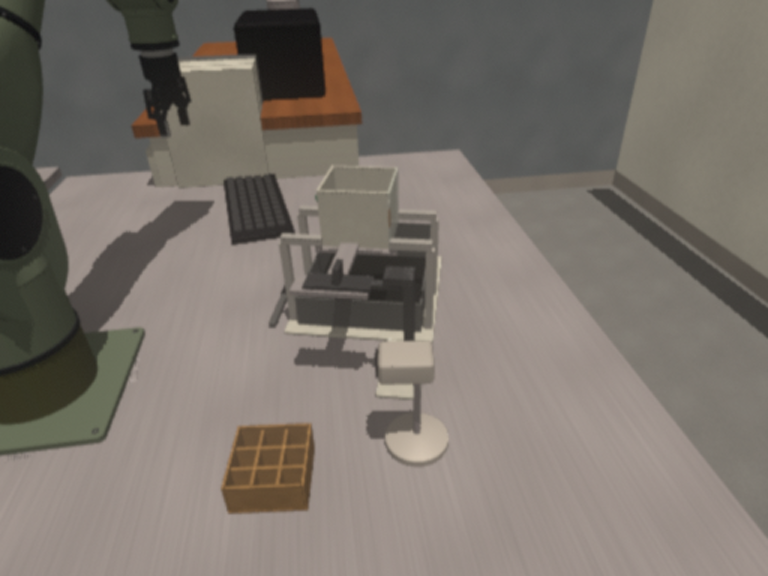

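View pics/top0.png

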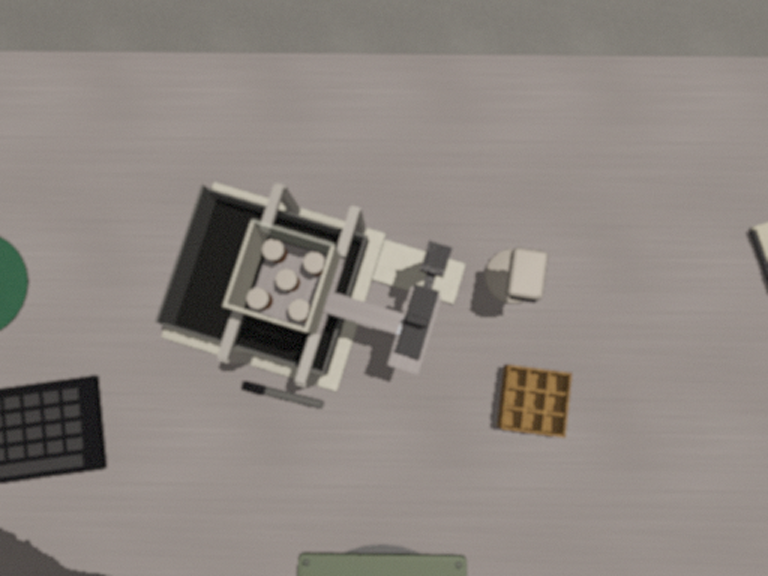

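```bash
python3 - <<'E'
import cv2
from cell import optics
s=optics.snapshot("top")["color"][:,:,::-1]
c=s[120:265,100:320]; cv2.imwrite("pics/topz.png",cv2.resize(c,None,fx=3.6,fy=3.6,interpolation=cv2.INTER_CUBIC))
s=optics.snapshot("side")["color"][:,:,::-1]
c=s[100:275,170:310]; cv2.imwrite("pics/sidez.png",cv2.resize(c,None,fx=3.4,fy=3.4,interpolation=cv2.INTER_CUBIC))
E
```

```text
(no output)
```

View pics/topz.png

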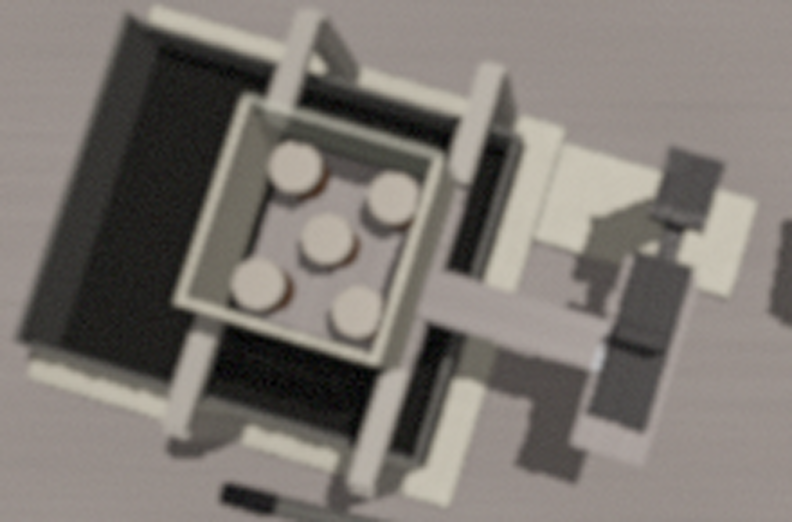

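View pics/sidez.png

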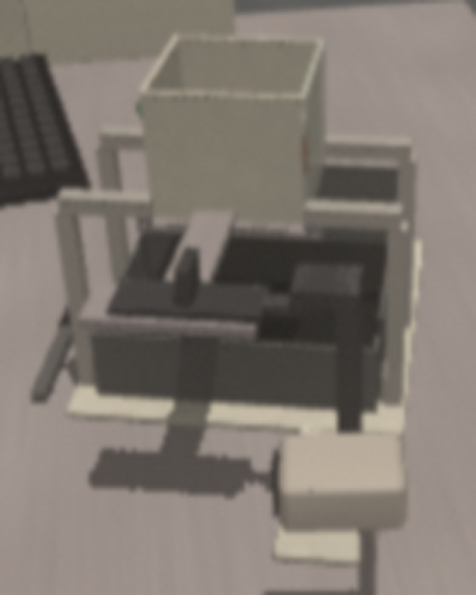

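```bash
cat > h.py <<'E'
import numpy as np, cv2
from scipy.optimize import least_squares
from scipy.spatial.transform import Rotation as R
from cell import optics, monitor
def cam(n,s=None):
    s=s or optics.snapshot(n); return s
def proj(s,P):
    return cv2.projectPoints(np.array(P,float).reshape(-1,1,3),s["rvec"],s["tvec"],s["camera_matrix"],None)[0].reshape(-1,2)
def H(p,P):
    P=np.array(P,float).reshape(-1,3); c,s=np.cos(p[2]),np.sin(p[2])
    return np.c_[p[0]+c*P[:,0]-s*P[:,1], p[1]+s*P[:,0]+c*P[:,1], P[:,2]]
E
python3 - <<'E'
from h import *
T=cam("top");S=cam("side")
tp=lambda u,v:(u/3.6+100-.4,v/3.6+120-.4); sp=lambda u,v:(u/3.4+170-.4,v/3.4+100-.4)
rim=[(.059,.0575,.265),(.059,-.055,.265),(-.059,-.055,.265),(-.059,.0575,.265)]
trim=[tp(247,95),tp(443,157),tp(377,362),tp(176,302)]
srim=[sp(322,40),sp(308,97),sp(142,97),sp(176,38)]
tpl=[tp(632,248),tp(694,262),tp(640,432),tp(585,412)]
def mod(p):
    b=p[3]
    pl=[(b+.05,-.167,.181),(b+.05,-.203,.181),(b-.05,-.203,.181),(b-.05,-.167,.181)]
    return np.r_[(proj(T,H(p,rim))-trim).ravel(),(proj(S,H(p,rim))-srim).ravel(),(proj(T,H(p,pl))-tpl).ravel()]
r=least_squares(mod,[.5,.1,-.2,0],loss='soft_l1')
print(r.x,np.round(mod(r.x).reshape(-1,2),1))
p=r.x
print("fin foot",H(p,[(p[3],-.185,.181)]), "keeper post corners est")
# keeper top rays at z=.2
K=T["camera_matrix"];Rm=cv2.Rodrigues(T["rvec"])[0];C=-Rm.T@T["tvec"]
def back(u,v,z):
    d=Rm.T@np.linalg.inv(K)@[u,v,1]; return C+d*(z-C[2])/d[2]
for u,v in [(672,146),(722,160),(708,212),(655,203)]:
    w=back(*tp(u,v),.2); d=w-[p[0],p[1],0]; print(np.cos(p[2])*d[0]+np.sin(p[2])*d[1],-np.sin(p[2])*d[0]+np.cos(p[2])*d[1])
for n in ((u,v) for u,v in [(572,445),(640,465)]):
    w=back(*tp(*n),.173); d=w-[p[0],p[1],0]; print("cross",np.cos(p[2])*d[0]+np.sin(p[2])*d[1],-np.sin(p[2])*d[0]+np.cos(p[2])*d[1])
# fin tip top
top=[(p[3]+a,-.185+b,.209) for a in(-.005,.005) for b in(-.016,.016)]
print("fin top px topz",(proj(T,H(p,top))-[100,120])*3.6, "sidez",(proj(S,H(p,top))-[170,100])*3.4)
# scanner head rough
for u,v in [(515,250),(546,252),(540,300),(510,296)]: print("scan",back(u/1.5,v/1.5,.166))
print(R.from_quat(monitor.observe()["eef_rot"]).as_matrix())
E
```

```text
[ 0.53937794  0.1302363  -0.27979381 -0.00149527] [[-1.  -0.8]
 [ 0.  -1.6]
 [-0.   0.2]
 [-0.3 -0.1]
 [ 0.8 -0.6]
 [-0.7 -0.3]
 [-0.9 -1.9]
 [-0.5 -1.2]
 [ 0.9 -0.2]
 [ 0.2  0.8]
 [ 1.6 -0.2]
 [ 0.1  0.3]]
fin foot [[ 0.48685168 -0.04715656  0.181     ]] keeper post corners est
0.10818410361169956 -0.17088266241318678
0.10857352202185148 -0.20051853507561987
0.0775264328979661 -0.20124592238026587
0.07385382250410165 -0.17088348866846506
cross -0.07108901224478363 -0.16466832507824047
cross -0.07078960040045218 -0.20546803997176039
fin top px topz [[665.0573111  351.02725125]
 [610.21156943 334.61928525]
 [670.10373519 333.9100395 ]
 [615.3089553  317.54249665]] sidez [[171.72376516 268.30359957]
 [182.63406936 242.74060641]
 [187.47481895 269.08610068]
 [197.86435269 243.45993703]]
scan [ 0.58926117 -0.18646326  0.166     ]
scan [ 0.58684884 -0.23022489  0.166     ]
scan [ 0.51858565 -0.22102763  0.166     ]
scan [ 0.52376939 -0.17899635  0.166     ]
[[-1.22161912e-04  2.92466131e-01  9.56275874e-01]
 [-3.78398528e-04  9.56275799e-01 -2.92466156e-01]
 [-9.99999921e-01 -3.97581608e-04 -6.15172682e-06]]
```

Request:
send_rows(
  deltas=[
    {"fingers": 0.28,"tx": -0.037,"tz": 0.03},
    {"fingers": 0.28,"tx": -0.037,"tz": 0.03},
    {"fingers": 0.28,"tx": -0.036,"tz": 0.03},
    {"fingers": 0.28,"ty": -0.03,"tz": 0.024},
    {"fingers": 0.28,"ty": -0.03,"tz": 0.024},
    {"fingers": 0.28,"ty": -0.03,"tz": 0.024},
    {"fingers": 0.28,"ty": -0.03,"tz": 0.024},
    {"fingers": 0.28,"ty": -0.03,"tz": 0.024},
    {"fingers": 0.28,"ty": -0.03,"tz": 0.024},
    {"fingers": 0.28,"ty": -0.03,"tz": 0.024},
  ],
)

```text
validation failed for argument at $.de...
```

Request:
send_rows(
  deltas=[
    {"fingers": 0.28,"ty": -0.03,"tz": 0.024},
    {"fingers": 0.28,"ty": -0.03,"tz": 0.024},
    {"fingers": 0.28,"ty": -0.03,"tz": 0.024},
    {"fingers": 0.28,"ty": -0.03,"tz": 0.024},
    {"fingers": 0.28,"ty": -0.03,"tz": 0.024},
    {"fingers": 0.28,"ty": -0.03,"tz": 0.024},
    {"fingers": 0.28,"ty": -0.03,"tz": 0.024},
    {"fingers": 0.28,"ty": -0.03,"tz": 0.024},
    {"fingers": 0.28,"ty": -0.028,"tz": 0.005},
  ],
)

```text
validation failed for argument at $.de...
```

Request:
send_rows(
  deltas=[
    {"fingers": 0.28,"wx": 6.85},
    {"fingers": 0.28,"wx": 6.85},
    {"fingers": 0.28,"wx": 6.85},
    {"fingers": 0.28,"wx": 6.85},
    {"fingers": 0.28,"wx": 6.85},
    {"fingers": 0.28,"wx": 6.85},
    {"fingers": 0.28,"wx": 6.85},
    {"fingers": 0.28,"wx": 6.85},
    {"fingers": 0.28,"wx": 6.85},
    {"fingers": 0.28,"wx": 6.85},
  ],
)

```text
validation failed for argument at $.de...
```

Request:
send_rows(
  deltas=[
    {"fingers": 0.28,"wx": 6.85},
    {"fingers": 0.28,"wx": 6.85},
    {"fingers": 0.28,"wx": 6.85},
    {"fingers": 0.28},
  ],
)

```text
validation failed for argument at $.de...
```

```bash
cat >> h.py <<'E'
HP=np.array([0.53937794,0.1302363,-0.27979381]); 
def toH(w,p=HP):
    c,s=np.cos(p[2]),np.sin(p[2]); d=np.array(w)-[p[0],p[1],0]
    return np.array([c*d[0]+s*d[1],-s*d[0]+c*d[1],d[2]])
def st():
    o=monitor.observe(); M=R.from_quat(o["eef_rot"]).as_matrix()
    c,s=np.cos(HP[2]),np.sin(HP[2]); f=o["contact_force"]
    print("t",o["time_s"],"H mm",np.round(toH(o["eef_pos"])*1e3,1),"F_H",np.round([c*f[0]+s*f[1],-s*f[0]+c*f[1],f[2]],1),"open",round(o["opening"]*1e3,1))
    Rz=R.from_euler('z',-HP[2]).as_matrix()@M
    print("tool axes in H (cols)",np.round(Rz,3).tolist(),"q",np.round(o["joint_positions"],2))
E
python3 - <<'E'
from h import *
st()
for n in("side","top"):
    s=optics.snapshot(n); c=s["color"][:,:,::-1]; c=c[60:275,150:330] if n=="side" else c[100:265,100:330]
    cv2.imwrite(f"pics/{n}1.png",cv2.resize(c,None,fx=2.7 if n=="side" else 3.4,fy=2.7 if n=="side" else 3.4,interpolation=cv2.INTER_CUBIC))
E
```

```text
t 0.3 H mm [-472.7  300.7  231.1] F_H [0.5 0.6 0.6] open 85.5
tool axes in H (cols) [[-0.0, 0.017, 1.0], [-0.0, 1.0, -0.017], [-1.0, -0.0, -0.0]] q [-1.32  0.71 -0.03  1.48  0.02  0.95 -0.08]
```

View pics/side1.png

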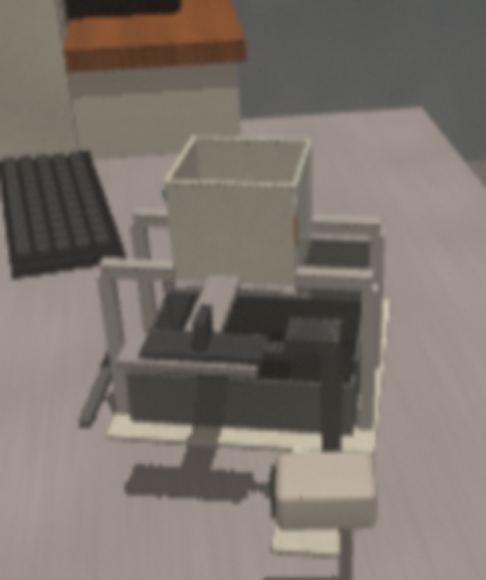

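The arm did not move: the rows were refused, probably because every key has to be given. I'll resend them in full.

Request:
send_rows(
  deltas=[
    {"fingers": 0.28,"tx": -0.037,"ty": 0,"tz": 0.03,"wx": 0,"wy": 0,"wz": 0},
    {"fingers": 0.28,"tx": -0.037,"ty": 0,"tz": 0.03,"wx": 0,"wy": 0,"wz": 0},
    {"fingers": 0.28,"tx": -0.036,"ty": 0,"tz": 0.03,"wx": 0,"wy": 0,"wz": 0},
    {"fingers": 0.28,"tx": 0,"ty": -0.03,"tz": 0.024,"wx": 0,"wy": 0,"wz": 0},
    {"fingers": 0.28,"tx": 0,"ty": -0.03,"tz": 0.024,"wx": 0,"wy": 0,"wz": 0},
    {"fingers": 0.28,"tx": 0,"ty": -0.03,"tz": 0.024,"wx": 0,"wy": 0,"wz": 0},
  ],
)

```text
time_s: 0.9
eef_pos: [0.2869, 0.418, 0.3282]
eef_rot: [0.105, 0.699, -0.104, 0.699]
contact_force: [2.5, 0.4, -0.3]
opening: 0.0236
```

Request:
send_rows(
  deltas=[
    {"fingers": 0.28,"tx": 0,"ty": -0.03,"tz": 0.0245,"wx": 0,"wy": 0,"wz": 0},
    {"fingers": 0.28,"tx": 0,"ty": -0.03,"tz": 0.0245,"wx": 0,"wy": 0,"wz": 0},
    {"fingers": 0.28,"tx": 0,"ty": -0.03,"tz": 0.0245,"wx": 0,"wy": 0,"wz": 0},
    {"fingers": 0.28,"tx": 0,"ty": -0.03,"tz": 0.0245,"wx": 0,"wy": 0,"wz": 0},
    {"fingers": 0.28,"tx": 0,"ty": -0.03,"tz": 0.0245,"wx": 0,"wy": 0,"wz": 0},
    {"fingers": 0.28,"tx": 0,"ty": -0.03,"tz": 0.0245,"wx": 0,"wy": 0,"wz": 0},
    {"fingers": 0.28,"tx": 0,"ty": -0.03,"tz": 0.0245,"wx": 0,"wy": 0,"wz": 0},
    {"fingers": 0.28,"tx": 0,"ty": -0.03,"tz": 0.0245,"wx": 0,"wy": 0,"wz": 0},
    {"fingers": 0.28,"tx": 0,"ty": -0.03,"tz": 0.0245,"wx": 0,"wy": 0,"wz": 0},
    {"fingers": 0.28,"tx": 0,"ty": -0.03,"tz": 0.0245,"wx": 0,"wy": 0,"wz": 0},
  ],
)

```text
time_s: 1.73
eef_pos: [0.4332, 0.0591, 0.3283]
eef_rot: [0.105, 0.699, -0.104, 0.699]
contact_force: [1.3, 0.5, -0.1]
opening: 0.0237
```

Request:
send_rows(
  deltas=[
    {"fingers": 0.28,"tx": 0,"ty": -0.03,"tz": 0.0245,"wx": 0,"wy": 0,"wz": 0},
    {"fingers": 0.28,"tx": 0,"ty": -0.03,"tz": 0.0245,"wx": 0,"wy": 0,"wz": 0},
    {"fingers": 0.28,"tx": 0,"ty": -0.028,"tz": 0.023,"wx": 0,"wy": 0,"wz": 0},
    {"fingers": 0.28,"tx": 0,"ty": 0,"tz": 0,"wx": 6.85,"wy": 0,"wz": 0},
    {"fingers": 0.28,"tx": 0,"ty": 0,"tz": 0,"wx": 6.85,"wy": 0,"wz": 0},
    {"fingers": 0.28,"tx": 0,"ty": 0,"tz": 0,"wx": 6.85,"wy": 0,"wz": 0},
    {"fingers": 0.28,"tx": 0,"ty": 0,"tz": 0,"wx": 6.85,"wy": 0,"wz": 0},
    {"fingers": 0.28,"tx": 0,"ty": 0,"tz": 0,"wx": 6.85,"wy": 0,"wz": 0},
    {"fingers": 0.28,"tx": 0,"ty": 0,"tz": 0,"wx": 6.85,"wy": 0,"wz": 0},
  ],
)

```text
time_s: 2.48
eef_pos: [0.476, -0.0442, 0.3281]
eef_rot: [0.345, 0.617, -0.345, 0.617]
contact_force: [0.7, -0.0, 0.5]
opening: 0.0239
```

Request:
send_rows(
  deltas=[
    {"fingers": 0.28,"tx": 0,"ty": 0,"tz": 0,"wx": 6.85,"wy": 0,"wz": 0},
    {"fingers": 0.28,"tx": 0,"ty": 0,"tz": 0,"wx": 6.85,"wy": 0,"wz": 0},
    {"fingers": 0.28,"tx": 0,"ty": 0,"tz": 0,"wx": 6.85,"wy": 0,"wz": 0},
    {"fingers": 0.28,"tx": 0,"ty": 0,"tz": 0,"wx": 6.85,"wy": 0,"wz": 0},
    {"fingers": 0.28,"tx": 0,"ty": 0,"tz": 0,"wx": 6.85,"wy": 0,"wz": 0},
    {"fingers": 0.28,"tx": 0,"ty": 0,"tz": 0,"wx": 6.85,"wy": 0,"wz": 0},
    {"fingers": 0.28,"tx": 0,"ty": 0,"tz": 0,"wx": 6.85,"wy": 0,"wz": 0},
    {"fingers": 0.28,"tx": 0,"ty": 0,"tz": 0,"wx": 0,"wy": 0,"wz": 0},
  ],
)

```text
time_s: 3.15
eef_pos: [0.476, -0.044, 0.328]
eef_rot: [-0.566, -0.424, 0.566, -0.424]
contact_force: [0.1, 0.1, -0.7]
opening: 0.024
```

```bash
python3 - <<'E'
from h import *
st()
E
```

```text
t 3.15 H mm [ -12.8 -184.9  328. ] F_H [ 0.   0.1 -0.7] open 24.0
tool axes in H (cols) [[-0.0, 1.0, -0.006], [-0.0, -0.006, -1.0], [-1.0, -0.0, 0.0]] q [-0.25  0.49  0.48  1.65 -0.25  1.06  0.01]
```

Request:
send_rows(
  deltas=[
    {"fingers": 0.28,"tx": 0.035,"ty": 0.0113,"tz": 0,"wx": 0,"wy": 0,"wz": 0},
    {"fingers": 0.28,"tx": 0.035,"ty": 0,"tz": 0,"wx": 0,"wy": 0,"wz": 0},
    {"fingers": 0.28,"tx": 0.035,"ty": 0,"tz": 0,"wx": 0,"wy": 0,"wz": 0},
    {"fingers": 0.28,"tx": 0,"ty": 0,"tz": 0,"wx": 0,"wy": 0,"wz": 0},
  ],
)

```text
time_s: 3.48
eef_pos: [0.4849, -0.0469, 0.2187]
eef_rot: [-0.562, -0.428, 0.566, -0.425]
contact_force: [0.1, 0.5, -0.6]
opening: 0.0238
```

```bash
cat >> h.py <<'E'
def pic(k,both=True):
    a=cam("side")["color"][:,:,::-1][40:260,150:330]; b=cam("top")["color"][:,:,::-1][110:275,140:330]
    a=cv2.resize(a,None,fx=2.4,fy=2.4,interpolation=cv2.INTER_CUBIC); b=cv2.resize(b,None,fx=1.9,fy=1.9,interpolation=cv2.INTER_CUBIC)
    o=np.zeros((a.shape[0],a.shape[1]+b.shape[1],3),np.uint8); o[:,:a.shape[1]]=a; o[:b.shape[0],a.shape[1]:]=b
    cv2.imwrite(f"pics/{k}.png",o)
E
python3 - <<'E'
from h import *
st(); pic("p2")
E
```

```text
t 3.4833 H mm [  -3.4 -185.2  218.7] F_H [-0.   0.5 -0.6] open 23.8
tool axes in H (cols) [[-0.007, 1.0, 0.004], [-0.002, 0.004, -1.0], [-1.0, -0.007, 0.001]] q [-0.19  0.63  0.4   1.81 -0.34  0.77  0.11]
```

View pics/p2.png

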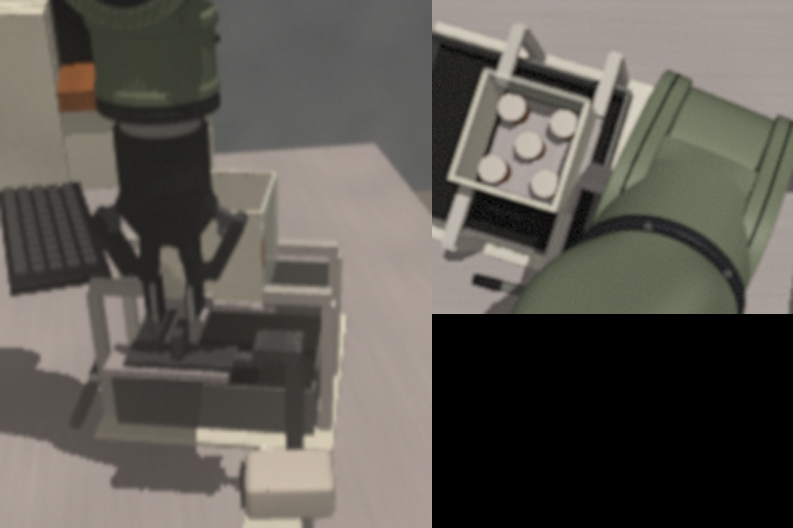

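```bash
python3 - <<'E'
from h import *
s=cam("side");c=s["color"][:,:,::-1][130:210,190:270].copy()
cv2.imwrite("pics/z3.png",cv2.resize(c,None,fx=7,fy=7,interpolation=cv2.INTER_CUBIC))
off=lambda P:np.round((proj(s,H(HP,P))-[190,130]+.5)*7)
print("TCP",off([toH(monitor.observe()["eef_pos"])]),"fin top edges",off([(-.0065,-.201,.209),(.0035,-.201,.209)]),"foot",off([(-.0065,-.201,.181),(.0035,-.201,.181)]))
E
```

```text
TCP [[242. 276.]] fin top edges [[217. 346.]
 [249. 348.]] foot [[224. 424.]
 [256. 425.]]
```

View pics/z3.png

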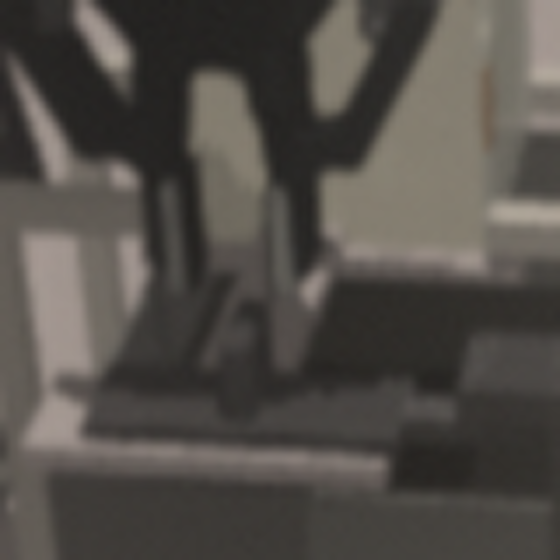

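Request:
send_rows(
  deltas=[
    {"fingers": 0.28,"tx": 0.008,"ty": 0.001,"tz": 0,"wx": 0,"wy": 0,"wz": 0},
    {"fingers": 0.28,"tx": 0.008,"ty": 0.001,"tz": 0,"wx": 0,"wy": 0,"wz": 0},
    {"fingers": 0.28,"tx": 0.006,"ty": 0,"tz": 0,"wx": 0,"wy": 0,"wz": 0},
    {"fingers": 0.28,"tx": 0,"ty": 0,"tz": 0,"wx": 0,"wy": 0,"wz": 0},
  ],
)

```text
time_s: 3.97
eef_pos: [0.4886, -0.0477, 0.2003]
eef_rot: [-0.565, -0.426, 0.565, -0.425]
contact_force: [-0.2, 0.3, -0.2]
opening: 0.0241
```

Request:
send_rows(
  deltas=[
    {"fingers": 0.28,"tx": 0,"ty": 0,"tz": 0,"wx": 0,"wy": 0,"wz": 0},
  ],
)

```text
time_s: 4.05
eef_pos: [0.4888, -0.0479, 0.201]
eef_rot: [-0.565, -0.425, 0.565, -0.425]
contact_force: [0.1, 0.2, -0.1]
opening: 0.0243
```

Request:
send_rows(
  deltas=[
    {"fingers": 0.28,"tx": 0.005,"ty": 0,"tz": 0,"wx": 0,"wy": 0,"wz": 0},
    {"fingers": 0.28,"tx": 0.003,"ty": 0,"tz": 0,"wx": 0,"wy": 0,"wz": 0},
    {"fingers": 0.28,"tx": 0,"ty": 0,"tz": 0,"wx": 0,"wy": 0,"wz": 0},
  ],
)

```text
time_s: 4.3
eef_pos: [0.4887, -0.0478, 0.1926]
eef_rot: [-0.565, -0.425, 0.565, -0.425]
contact_force: [0.2, 0.5, 0.2]
opening: 0.0239
```

Request:
send_rows(
  deltas=[
    {"fingers": 0.28,"tx": 0.003,"ty": 0,"tz": 0,"wx": 0,"wy": 0,"wz": 0},
    {"fingers": 0.28,"tx": 0.003,"ty": 0,"tz": 0,"wx": 0,"wy": 0,"wz": 0},
    {"fingers": 0.28,"tx": 0,"ty": 0,"tz": 0,"wx": 0,"wy": 0,"wz": 0},
  ],
)

```text
time_s: 4.55
eef_pos: [0.4887, -0.0478, 0.1866]
eef_rot: [-0.565, -0.425, 0.565, -0.425]
contact_force: [-0.3, -0.4, -0.4]
opening: 0.0239
```

Request:
send_rows(
  deltas=[
    {"fingers": 0.28,"tx": 0.002,"ty": 0,"tz": 0,"wx": 0,"wy": 0,"wz": 0},
    {"fingers": 0.28,"tx": 0.001,"ty": 0,"tz": 0,"wx": 0,"wy": 0,"wz": 0},
    {"fingers": 0.28,"tx": 0,"ty": 0,"tz": 0,"wx": 0,"wy": 0,"wz": 0},
  ],
)

```text
time_s: 4.8
eef_pos: [0.4888, -0.0479, 0.1839]
eef_rot: [-0.565, -0.425, 0.565, -0.425]
contact_force: [0.6, -0.2, -0.0]
opening: 0.0238
```

Request:
send_rows(
  deltas=[
    {"fingers": 0.28,"tx": 0.0015,"ty": 0,"tz": 0,"wx": 0,"wy": 0,"wz": 0},
    {"fingers": 0.28,"tx": 0.0015,"ty": 0,"tz": 0,"wx": 0,"wy": 0,"wz": 0},
    {"fingers": 0.28,"tx": 0,"ty": 0,"tz": 0,"wx": 0,"wy": 0,"wz": 0},
  ],
)

```text
time_s: 5.05
eef_pos: [0.4889, -0.0479, 0.181]
eef_rot: [0.565, 0.425, -0.565, 0.425]
contact_force: [-1.8, 0.6, 6.2]
opening: 0.0242
```

Request:
send_rows(
  deltas=[
    {"fingers": 0.28,"tx": 0.0015,"ty": 0,"tz": 0,"wx": 0,"wy": 0,"wz": 0},
    {"fingers": 0.28,"tx": 0.0005,"ty": 0,"tz": 0,"wx": 0,"wy": 0,"wz": 0},
    {"fingers": 0.28,"tx": 0,"ty": 0,"tz": 0,"wx": 0,"wy": 0,"wz": 0},
  ],
)

```text
time_s: 5.3
eef_pos: [0.4889, -0.0481, 0.1792]
eef_rot: [0.565, 0.425, -0.565, 0.425]
contact_force: [-1.4, -1.1, 7.8]
opening: 0.0236
```

Request:
send_rows(
  deltas=[
    {"fingers": 0.28,"tx": 0.0015,"ty": 0,"tz": 0,"wx": 0,"wy": 0,"wz": 0},
    {"fingers": 0.28,"tx": 0.0015,"ty": 0,"tz": 0,"wx": 0,"wy": 0,"wz": 0},
    {"fingers": 0.28,"tx": 0.001,"ty": 0,"tz": 0,"wx": 0,"wy": 0,"wz": 0},
    {"fingers": 0.28,"tx": 0,"ty": 0,"tz": 0,"wx": 0,"wy": 0,"wz": 0},
  ],
)

```text
time_s: 5.63
eef_pos: [0.4889, -0.0485, 0.1752]
eef_rot: [-0.565, -0.425, 0.565, -0.425]
contact_force: [-2.3, -3.1, 8.1]
opening: 0.0242
```

Request:
send_rows(
  deltas=[
    {"fingers": 0.28,"tx": 0.001,"ty": 0,"tz": 0,"wx": 0,"wy": 0,"wz": 0},
    {"fingers": 0.28,"tx": 0,"ty": 0,"tz": 0,"wx": 0,"wy": 0,"wz": 0},
  ],
)

```text
time_s: 5.8
eef_pos: [0.4888, -0.0485, 0.1742]
eef_rot: [-0.565, -0.425, 0.565, -0.425]
contact_force: [-1.2, -4.2, 8.1]
opening: 0.0239
```

Request:
send_rows(
  deltas=[
    {"fingers": 0.28,"tx": 0.0007,"ty": 0,"tz": 0,"wx": 0,"wy": 0,"wz": 0},
    {"fingers": 0.28,"tx": 0,"ty": 0,"tz": 0,"wx": 0,"wy": 0,"wz": 0},
  ],
)

```text
time_s: 5.97
eef_pos: [0.4888, -0.0486, 0.1736]
eef_rot: [-0.565, -0.425, 0.565, -0.425]
contact_force: [-2.1, -4.0, 7.8]
opening: 0.024
```

Request:
send_rows(
  deltas=[
    {"fingers": 0.28,"tx": 0.0005,"ty": 0,"tz": 0,"wx": 0,"wy": 0,"wz": 0},
    {"fingers": 0.28,"tx": 0,"ty": 0,"tz": 0,"wx": 0,"wy": 0,"wz": 0},
  ],
)

```text
time_s: 6.13
eef_pos: [0.4888, -0.0486, 0.1731]
eef_rot: [-0.565, -0.425, 0.565, -0.425]
contact_force: [-3.1, -4.5, 8.1]
opening: 0.024
```

Request:
send_rows(
  deltas=[
    {"fingers": 0.28,"tx": 0.0005,"ty": 0,"tz": 0,"wx": 0,"wy": 0,"wz": 0},
    {"fingers": 0.28,"tx": 0,"ty": 0,"tz": 0,"wx": 0,"wy": 0,"wz": 0},
  ],
)

```text
time_s: 6.3
eef_pos: [0.4888, -0.0486, 0.1727]
eef_rot: [-0.565, -0.425, 0.565, -0.425]
contact_force: [-1.8, -3.5, 9.6]
opening: 0.0242
```

```bash
python3 - <<'E'
from h import *
st()
E
```

```text
t 6.3 H mm [   0.8 -185.8  172.7] F_H [-0.8 -3.8  9.6] open 24.2
tool axes in H (cols) [[0.001, 1.0, -0.001], [-0.001, -0.001, -1.0], [-1.0, 0.001, 0.001]] q [-0.16  0.7   0.35  1.87 -0.38  0.64  0.14]
```

Request:
send_rows(
  deltas=[
    {"fingers": 0.28,"tx": 0.0004,"ty": 0,"tz": 0,"wx": 0,"wy": 0,"wz": 0},
    {"fingers": 0.28,"tx": 0,"ty": 0,"tz": 0,"wx": 0,"wy": 0,"wz": 0},
  ],
)

```text
time_s: 6.47
eef_pos: [0.489, -0.0486, 0.1724]
eef_rot: [0.565, 0.425, -0.565, 0.426]
contact_force: [-2.8, -4.5, 13.3]
opening: 0.024
```

Request:
send_rows(
  deltas=[
    {"fingers": 0.28,"tx": 0,"ty": -0.003,"tz": 0,"wx": 0,"wy": 0,"wz": 0},
    {"fingers": 0.28,"tx": 0,"ty": -0.003,"tz": 0,"wx": 0,"wy": 0,"wz": 0},
    {"fingers": 0.28,"tx": 0,"ty": -0.003,"tz": 0,"wx": 0,"wy": 0,"wz": 0},
    {"fingers": 0.28,"tx": 0,"ty": -0.003,"tz": 0,"wx": 0,"wy": 0,"wz": 0},
    {"fingers": 0.28,"tx": 0,"ty": 0,"tz": 0,"wx": 0,"wy": 0,"wz": 0},
  ],
)

```text
time_s: 6.88
eef_pos: [0.4773, -0.0452, 0.1725]
eef_rot: [0.565, 0.425, -0.565, 0.426]
contact_force: [-2.2, -4.2, 11.8]
opening: 0.0244
```

```bash
python3 - <<'E'
from h import *
st()
E
```

```text
t 6.8833 H mm [ -11.2 -185.8  172.5] F_H [-1.  -4.7 11.8] open 24.4
tool axes in H (cols) [[0.002, 1.0, -0.001], [-0.001, -0.001, -1.0], [-1.0, 0.002, 0.001]] q [-0.17  0.69  0.35  1.91 -0.39  0.61  0.15]
```

Request:
send_rows(
  deltas=[
    {"fingers": 0.28,"tx": 0,"ty": -0.003,"tz": 0,"wx": 0,"wy": 0,"wz": 0},
    {"fingers": 0.28,"tx": 0,"ty": -0.003,"tz": 0,"wx": 0,"wy": 0,"wz": 0},
    {"fingers": 0.28,"tx": 0,"ty": -0.003,"tz": 0,"wx": 0,"wy": 0,"wz": 0},
    {"fingers": 0.28,"tx": 0,"ty": -0.003,"tz": 0,"wx": 0,"wy": 0,"wz": 0},
    {"fingers": 0.28,"tx": 0,"ty": -0.003,"tz": 0,"wx": 0,"wy": 0,"wz": 0},
    {"fingers": 0.28,"tx": 0,"ty": 0,"tz": 0,"wx": 0,"wy": 0,"wz": 0},
  ],
)

```text
time_s: 7.38
eef_pos: [0.4629, -0.041, 0.1725]
eef_rot: [0.565, 0.425, -0.565, 0.426]
contact_force: [-2.7, -3.7, 12.2]
opening: 0.0239
```

```bash
python3 - <<'E'
from h import *
st(); pic("p4")
s=cam("side");c=s["color"][:,:,::-1][130:210,190:270].copy()
cv2.imwrite("pics/z4.png",cv2.resize(c,None,fx=7,fy=7,interpolation=cv2.INTER_CUBIC))
E
```

```text
t 7.3833 H mm [ -26.2 -185.7  172.5] F_H [-1.6 -4.3 12.2] open 23.9
tool axes in H (cols) [[0.002, 1.0, -0.001], [-0.001, -0.001, -1.0], [-1.0, 0.002, 0.001]] q [-0.17  0.67  0.34  1.96 -0.39  0.57  0.15]
```

View pics/z4.png

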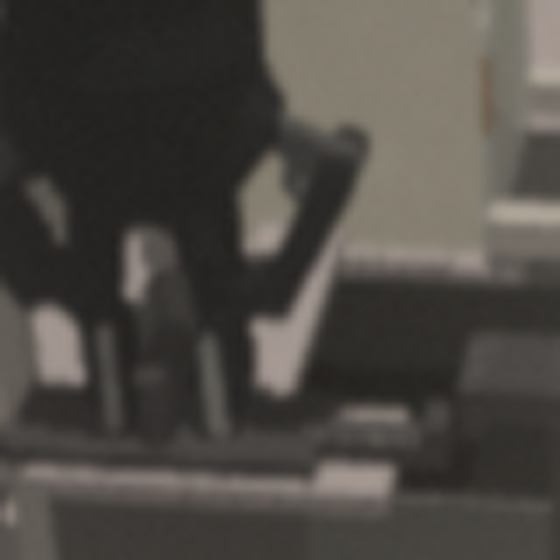

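The bolt is moving with the fingers: the fin sits between the tips at about px (165, 400), and the tooth at (435, 410) is coming out of the keeper. I'll continue to its end stop.

Request:
send_rows(
  deltas=[
    {"fingers": 0.28,"tx": 0,"ty": -0.003,"tz": 0,"wx": 0,"wy": 0,"wz": 0},
    {"fingers": 0.28,"tx": 0,"ty": -0.003,"tz": 0,"wx": 0,"wy": 0,"wz": 0},
    {"fingers": 0.28,"tx": 0,"ty": 0,"tz": 0,"wx": 0,"wy": 0,"wz": 0},
  ],
)

```text
time_s: 7.78
eef_pos: [0.4578, -0.0394, 0.1726]
eef_rot: [0.566, 0.424, -0.565, 0.426]
contact_force: [-0.1, -4.7, 11.4]
opening: 0.0235
```

Request:
send_rows(
  deltas=[
    {"fingers": 0.28,"tx": 0,"ty": -0.002,"tz": 0,"wx": 0,"wy": 0,"wz": 0},
    {"fingers": 0.28,"tx": 0,"ty": -0.002,"tz": 0,"wx": 0,"wy": 0,"wz": 0},
    {"fingers": 0.28,"tx": 0,"ty": 0,"tz": 0,"wx": 0,"wy": 0,"wz": 0},
  ],
)

```text
time_s: 8.03
eef_pos: [0.4544, -0.0381, 0.1726]
eef_rot: [0.566, 0.424, -0.564, 0.426]
contact_force: [3.8, -2.7, 10.8]
opening: 0.0239
```

```bash
python3 - <<'E'
from h import *
st()
E
```

```text
t 8.0333 H mm [ -35.1 -185.3  172.6] F_H [ 4.4 -1.5 10.8] open 23.9
tool axes in H (cols) [[0.004, 1.0, -0.001], [0.0, -0.001, -1.0], [-1.0, 0.004, -0.0]] q [-0.18  0.66  0.34  1.99 -0.4   0.55  0.15]
```

Request:
send_rows(
  deltas=[
    {"fingers": 0.28,"tx": 0,"ty": -0.002,"tz": 0,"wx": 0,"wy": 0,"wz": 0},
    {"fingers": 0.28,"tx": 0,"ty": -0.002,"tz": 0,"wx": 0,"wy": 0,"wz": 0},
    {"fingers": 0.28,"tx": 0,"ty": 0,"tz": 0,"wx": 0,"wy": 0,"wz": 0},
  ],
)

```text
time_s: 8.28
eef_pos: [0.4506, -0.037, 0.1726]
eef_rot: [0.566, 0.424, -0.564, 0.426]
contact_force: [5.1, -2.1, 11.0]
opening: 0.0238
```

```bash
python3 - <<'E'
from h import *
st()
s=cam("side");c=s["color"][:,:,::-1][130:210,190:270].copy()
cv2.imwrite("pics/z5.png",cv2.resize(c,None,fx=7,fy=7,interpolation=cv2.INTER_CUBIC))
E
```

```text
t 8.2833 H mm [ -39.1 -185.2  172.6] F_H [ 5.5 -0.6 11. ] open 23.8
tool axes in H (cols) [[0.004, 1.0, -0.001], [0.0, -0.001, -1.0], [-1.0, 0.004, -0.0]] q [-0.18  0.66  0.34  2.   -0.4   0.54  0.15]
```

View pics/z5.png

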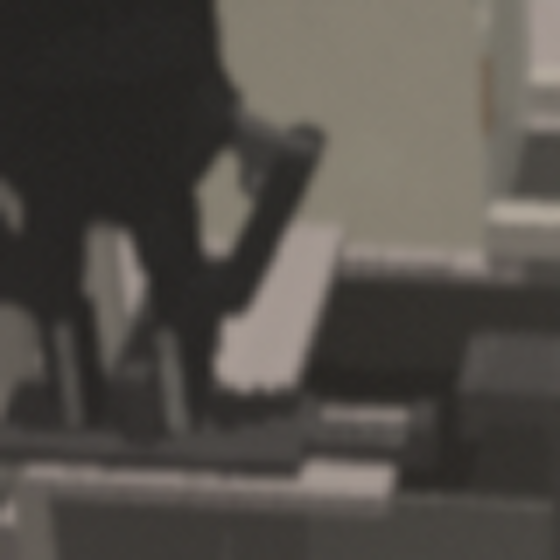

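```bash
cat > arc.py <<'E'
import numpy as np
def pt(th):
    s=np.interp(th,[0,.4],[141,133]); 
    y=-55-s*np.cos(th)+16*np.sin(th); z=165+s*np.sin(th)+16*np.cos(th)
    return np.array([y+11,z])
E
python3 - <<'E'
from arc import *
prev=np.array([-185.2,172.6]); 
for th in [-.04,-.02,0,.02]+list(np.arange(.06,.96,.04)):
    p=pt(th); d=p-prev; print(round(th,2),np.round(p,1),"dtx",round(-d[1],1),"dtz",round(-d[0],1)); prev=p
E
```

```text
-0.04 [-185.5  175.3] dtx -2.7 dtz 0.3
-0.02 [-185.3  178.2] dtx -2.8 dtz -0.2
0 [-185.  181.] dtx -2.8 dtz -0.3
0.02 [-184.3  183.8] dtx -2.8 dtz -0.7
0.06 [-182.6  189.4] dtx -5.5 dtz -1.7
0.1 [-180.7  194.8] dtx -5.4 dtz -1.9
0.14 [-178.6  200.1] dtx -5.3 dtz -2.1
0.18 [-176.3  205.3] dtx -5.2 dtz -2.3
0.22 [-173.8  210.4] dtx -5.1 dtz -2.5
0.26 [-171.1  215.4] dtx -4.9 dtz -2.7
0.3 [-168.2  220.2] dtx -4.8 dtz -2.9
0.34 [-165.2  224.8] dtx -4.7 dtz -3.1
0.38 [-161.9  229.3] dtx -4.5 dtz -3.2
0.42 [-158.9  233.8] dtx -4.5 dtz -3.0
0.46 [-156.1  238.4] dtx -4.5 dtz -2.8
0.5 [-153.   242.8] dtx -4.4 dtz -3.0
0.54 [-149.8  247.1] dtx -4.3 dtz -3.2
0.58 [-146.5  251.3] dtx -4.2 dtz -3.4
0.62 [-142.9  255.3] dtx -4.0 dtz -3.5
0.66 [-139.3  259.2] dtx -3.9 dtz -3.7
0.7 [-135.4  262.9] dtx -3.7 dtz -3.8
0.74 [-131.4  266.5] dtx -3.6 dtz -4.0
0.78 [-127.3  269.9] dtx -3.4 dtz -4.1
0.82 [-123.   273.2] dtx -3.2 dtz -4.3
0.86 [-118.6  276.2] dtx -3.1 dtz -4.4
0.9 [-114.1  279.1] dtx -2.9 dtz -4.5
0.94 [-109.5  281.8] dtx -2.7 dtz -4.6
```

Request:
send_rows(
  deltas=[
    {"fingers": 0.28,"tx": -0.0014,"ty": 0,"tz": 0,"wx": 0,"wy": 0,"wz": 0},
    {"fingers": 0.28,"tx": -0.0014,"ty": 0,"tz": 0,"wx": 0,"wy": 0,"wz": 0},
    {"fingers": 0.28,"tx": -0.0014,"ty": 0,"tz": 0,"wx": 0,"wy": 0,"wz": 0},
    {"fingers": 0.28,"tx": -0.0014,"ty": 0,"tz": 0,"wx": 0,"wy": 0,"wz": 0},
    {"fingers": 0.28,"tx": -0.0014,"ty": 0,"tz": 0,"wx": 0,"wy": 0,"wz": 0},
    {"fingers": 0.28,"tx": -0.0014,"ty": 0,"tz": 0,"wx": 0,"wy": 0,"wz": 0},
    {"fingers": 0.28,"tx": -0.0014,"ty": 0,"tz": -0.0004,"wx": 0,"wy": 0,"wz": 0},
    {"fingers": 0.28,"tx": -0.0014,"ty": 0,"tz": -0.0003,"wx": 0,"wy": 0,"wz": 0},
  ],
)

```text
time_s: 9.0
eef_pos: [0.4504, -0.0361, 0.1836]
eef_rot: [0.565, 0.425, -0.564, 0.426]
contact_force: [2.9, -1.4, 6.4]
opening: 0.0239
```

```bash
python3 - <<'E'
from h import *
st()
E
```

```text
t 9.0 H mm [ -39.5 -184.4  183.6] F_H [ 3.1 -0.5  6.4] open 23.9
tool axes in H (cols) [[0.002, 1.0, -0.001], [0.0, -0.001, -1.0], [-1.0, 0.002, -0.0]] q [-0.19  0.64  0.35  1.99 -0.39  0.58  0.14]
```

Lever past level, following (6.4 N). Continue to 0.22.

Request:
send_rows(
  deltas=[
    {"fingers": 0.28,"tx": -0.0028,"ty": 0,"tz": -0.0009,"wx": 0,"wy": 0,"wz": 0},
    {"fingers": 0.28,"tx": -0.0028,"ty": 0,"tz": -0.0009,"wx": 0,"wy": 0,"wz": 0},
    {"fingers": 0.28,"tx": -0.0027,"ty": 0,"tz": -0.001,"wx": 0,"wy": 0,"wz": 0},
    {"fingers": 0.28,"tx": -0.0027,"ty": 0,"tz": -0.001,"wx": 0,"wy": 0,"wz": 0},
    {"fingers": 0.28,"tx": -0.0027,"ty": 0,"tz": -0.001,"wx": 0,"wy": 0,"wz": 0},
    {"fingers": 0.28,"tx": -0.0026,"ty": 0,"tz": -0.0011,"wx": 0,"wy": 0,"wz": 0},
    {"fingers": 0.28,"tx": -0.0026,"ty": 0,"tz": -0.0011,"wx": 0,"wy": 0,"wz": 0},
    {"fingers": 0.28,"tx": -0.0026,"ty": 0,"tz": -0.0012,"wx": 0,"wy": 0,"wz": 0},
    {"fingers": 0.28,"tx": -0.0026,"ty": 0,"tz": -0.0012,"wx": 0,"wy": 0,"wz": 0},
    {"fingers": 0.28,"tx": -0.0025,"ty": 0,"tz": -0.0013,"wx": 0,"wy": 0,"wz": 0},
  ],
)

```text
time_s: 9.83
eef_pos: [0.4531, -0.0262, 0.2103]
eef_rot: [0.565, 0.425, -0.565, 0.426]
contact_force: [-0.1, -4.4, 8.0]
opening: 0.0241
```

```bash
python3 - <<'E'
from h import *
st();pic("p6")
E
```

```text
t 9.8333 H mm [ -39.8 -174.2  210.3] F_H [ 1.1 -4.2  8. ] open 24.1
tool axes in H (cols) [[0.002, 1.0, -0.001], [-0.001, -0.001, -1.0], [-1.0, 0.002, 0.0]] q [-0.24  0.6   0.39  1.94 -0.36  0.66  0.09]
```

View pics/p6.png

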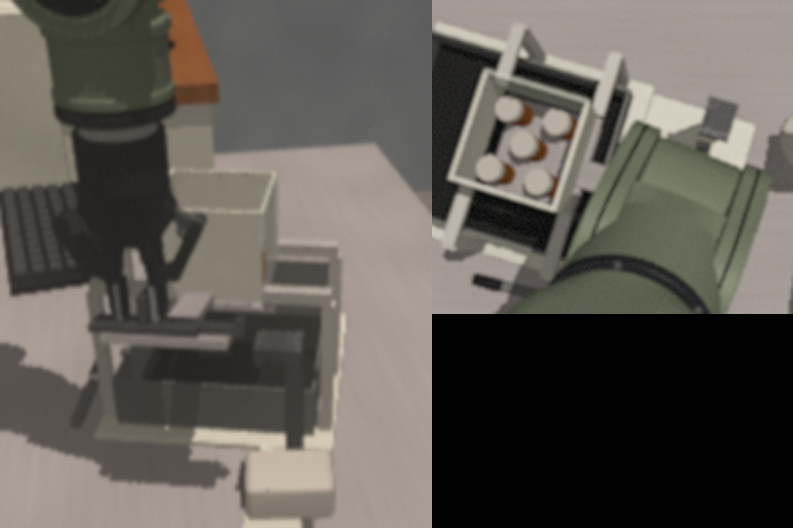

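Request:
send_rows(
  deltas=[
    {"fingers": 0.28,"tx": -0.0025,"ty": 0,"tz": -0.0013,"wx": 0,"wy": 0,"wz": 0},
    {"fingers": 0.28,"tx": -0.0025,"ty": 0,"tz": -0.0013,"wx": 0,"wy": 0,"wz": 0},
    {"fingers": 0.28,"tx": -0.0024,"ty": 0,"tz": -0.0014,"wx": 0,"wy": 0,"wz": 0},
    {"fingers": 0.28,"tx": -0.0024,"ty": 0,"tz": -0.0014,"wx": 0,"wy": 0,"wz": 0},
    {"fingers": 0.28,"tx": -0.0024,"ty": 0,"tz": -0.0015,"wx": 0,"wy": 0,"wz": 0},
    {"fingers": 0.28,"tx": -0.0024,"ty": 0,"tz": -0.0015,"wx": 0,"wy": 0,"wz": 0},
    {"fingers": 0.28,"tx": -0.0023,"ty": 0,"tz": -0.0016,"wx": 0,"wy": 0,"wz": 0},
    {"fingers": 0.28,"tx": -0.0023,"ty": 0,"tz": -0.0016,"wx": 0,"wy": 0,"wz": 0},
    {"fingers": 0.28,"tx": -0.0023,"ty": 0,"tz": -0.0015,"wx": 0,"wy": 0,"wz": 0},
    {"fingers": 0.28,"tx": -0.0023,"ty": 0,"tz": -0.0015,"wx": 0,"wy": 0,"wz": 0},
  ],
)

```text
time_s: 10.77
eef_pos: [0.4572, -0.0118, 0.234]
eef_rot: [0.565, 0.425, -0.565, 0.426]
contact_force: [1.6, -1.6, 6.6]
opening: 0.024
```

```bash
python3 - <<'E'
from h import *
st();pic("p7")
E
```

```text
t 10.7667 H mm [ -39.7 -159.2  234. ] F_H [ 2.  -1.1  6.6] open 24.0
tool axes in H (cols) [[0.002, 1.0, -0.001], [0.0, -0.001, -1.0], [-1.0, 0.002, -0.0]] q [-0.29  0.57  0.43  1.9  -0.33  0.74  0.04]
```

View pics/p7.png

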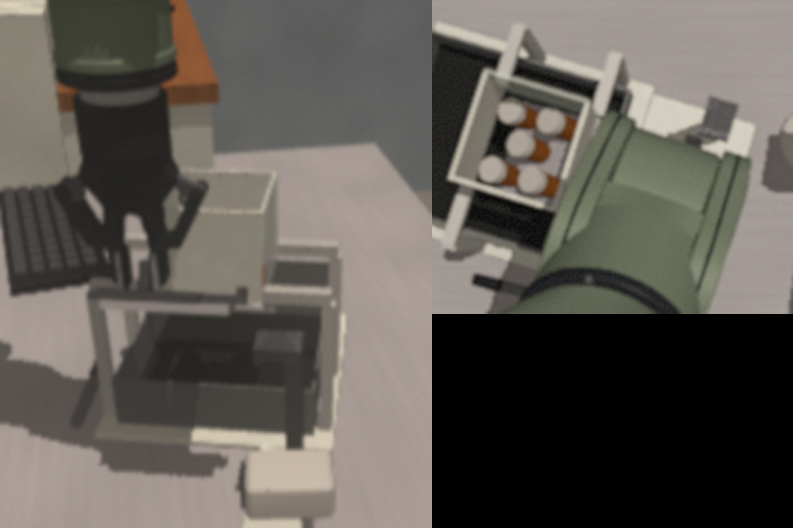

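Good tracking: the lever is at about 0.42 rad, with the jars tilting and starting to slide. Continue.

Request:
send_rows(
  deltas=[
    {"fingers": 0.28,"tx": -0.0023,"ty": 0,"tz": -0.0014,"wx": 0,"wy": 0,"wz": 0},
    {"fingers": 0.28,"tx": -0.0022,"ty": 0,"tz": -0.0014,"wx": 0,"wy": 0,"wz": 0},
    {"fingers": 0.28,"tx": -0.0022,"ty": 0,"tz": -0.0015,"wx": 0,"wy": 0,"wz": 0},
    {"fingers": 0.28,"tx": -0.0022,"ty": 0,"tz": -0.0015,"wx": 0,"wy": 0,"wz": 0},
    {"fingers": 0.28,"tx": -0.0022,"ty": 0,"tz": -0.0016,"wx": 0,"wy": 0,"wz": 0},
    {"fingers": 0.28,"tx": -0.0021,"ty": 0,"tz": -0.0016,"wx": 0,"wy": 0,"wz": 0},
    {"fingers": 0.28,"tx": -0.0021,"ty": 0,"tz": -0.0017,"wx": 0,"wy": 0,"wz": 0},
    {"fingers": 0.28,"tx": -0.0021,"ty": 0,"tz": -0.0017,"wx": 0,"wy": 0,"wz": 0},
    {"fingers": 0.28,"tx": -0.002,"ty": 0,"tz": -0.0018,"wx": 0,"wy": 0,"wz": 0},
    {"fingers": 0.28,"tx": -0.002,"ty": 0,"tz": -0.0018,"wx": 0,"wy": 0,"wz": 0},
  ],
)

```text
time_s: 11.7
eef_pos: [0.4617, 0.0039, 0.2553]
eef_rot: [0.565, 0.425, -0.565, 0.426]
contact_force: [5.3, 0.1, 2.6]
opening: 0.0238
```

```bash
python3 - <<'E'
from h import *
st()
E
```

```text
t 11.7 H mm [ -39.7 -142.8  255.3] F_H [5.  1.5 2.6] open 23.8
tool axes in H (cols) [[0.002, 1.0, -0.0], [0.0, -0.0, -1.0], [-1.0, 0.002, -0.0]] q [-0.34  0.55  0.45  1.85 -0.32  0.82 -0.01]
```

Request:
send_rows(
  deltas=[
    {"fingers": 0.28,"tx": -0.002,"ty": 0,"tz": -0.0018,"wx": 0,"wy": 0,"wz": 0},
    {"fingers": 0.28,"tx": -0.0019,"ty": 0,"tz": -0.0019,"wx": 0,"wy": 0,"wz": 0},
    {"fingers": 0.28,"tx": -0.0019,"ty": 0,"tz": -0.0019,"wx": 0,"wy": 0,"wz": 0},
    {"fingers": 0.28,"tx": -0.0018,"ty": 0,"tz": -0.0019,"wx": 0,"wy": 0,"wz": 0},
    {"fingers": 0.28,"tx": -0.0018,"ty": 0,"tz": -0.002,"wx": 0,"wy": 0,"wz": 0},
  ],
)

```text
time_s: 12.12
eef_pos: [0.4644, 0.0132, 0.2646]
eef_rot: [0.565, 0.425, -0.564, 0.426]
contact_force: [6.9, 1.2, 2.0]
opening: 0.0237
```

```bash
python3 - <<'E'
from h import *
st();pic("p8")
E
```

```text
t 12.1167 H mm [ -39.7 -133.2  264.6] F_H [6.3 3.1 2. ] open 23.7
tool axes in H (cols) [[0.002, 1.0, -0.0], [0.0, -0.0, -1.0], [-1.0, 0.002, -0.0]] q [-0.37  0.54  0.46  1.82 -0.31  0.85 -0.04]
```

View pics/p8.png

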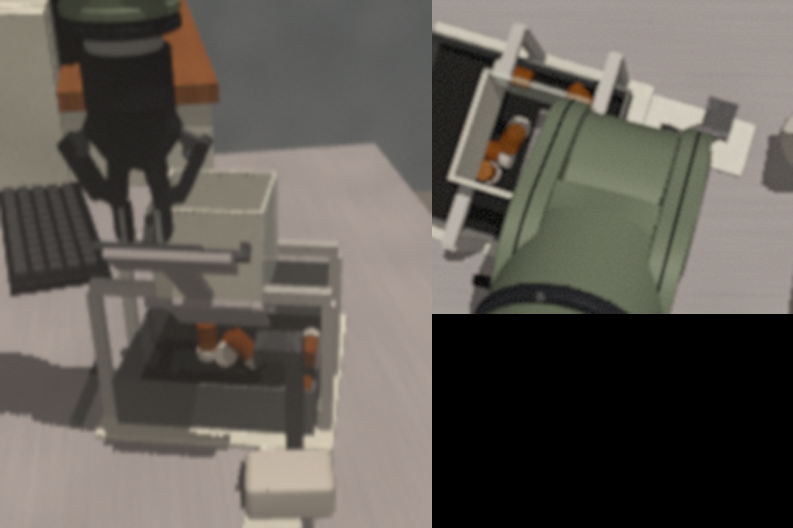

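Request:
send_rows(
  deltas=[
    {"fingers": 0.28,"tx": -0.0018,"ty": 0.0005,"tz": -0.002,"wx": 0,"wy": 0,"wz": 0},
    {"fingers": 0.28,"tx": -0.0018,"ty": 0.0005,"tz": -0.002,"wx": 0,"wy": 0,"wz": 0},
    {"fingers": 0.28,"tx": -0.0017,"ty": 0,"tz": -0.0021,"wx": 0,"wy": 0,"wz": 0},
    {"fingers": 0.28,"tx": -0.0017,"ty": 0,"tz": -0.0021,"wx": 0,"wy": 0,"wz": 0},
    {"fingers": 0.28,"tx": -0.0016,"ty": 0,"tz": -0.0021,"wx": 0,"wy": 0,"wz": 0},
  ],
)

```text
time_s: 12.63
eef_pos: [0.4675, 0.0231, 0.273]
eef_rot: [-0.565, -0.425, 0.565, -0.425]
contact_force: [2.9, 3.6, -0.2]
opening: 0.024
```

```bash
python3 - <<'E'
from h import *
st()
E
```

```text
t 12.6333 H mm [ -39.5 -122.8  273. ] F_H [ 1.8  4.3 -0.2] open 24.0
tool axes in H (cols) [[-0.0, 1.0, -0.0], [0.0, -0.0, -1.0], [-1.0, -0.0, -0.0]] q [-0.39  0.53  0.47  1.8  -0.3   0.88 -0.07]
```

Request:
send_rows(
  deltas=[
    {"fingers": 0.28,"tx": -0.0016,"ty": 0,"tz": -0.0022,"wx": 0,"wy": 0,"wz": 0},
    {"fingers": 0.28,"tx": -0.0016,"ty": 0,"tz": -0.0022,"wx": 0,"wy": 0,"wz": 0},
    {"fingers": 0.28,"tx": -0.0015,"ty": 0,"tz": -0.0022,"wx": 0,"wy": 0,"wz": 0},
    {"fingers": 0.28,"tx": -0.0015,"ty": 0,"tz": -0.0022,"wx": 0,"wy": 0,"wz": 0},
    {"fingers": 0.28,"tx": -0.0014,"ty": 0,"tz": -0.0023,"wx": 0,"wy": 0,"wz": 0},
    {"fingers": 0.28,"tx": -0.0014,"ty": 0,"tz": -0.0023,"wx": 0,"wy": 0,"wz": 0},
    {"fingers": 0.28,"tx": 0,"ty": 0,"tz": 0,"wx": 0,"wy": 0,"wz": 0},
  ],
)

```text
time_s: 13.22
eef_pos: [0.4712, 0.0356, 0.2821]
eef_rot: [-0.565, -0.425, 0.565, -0.425]
contact_force: [0.1, -0.2, -0.7]
opening: 0.0238
```

```bash
python3 - <<'E'
from h import *
st();pic("p9")
E
```

```text
t 13.2167 H mm [ -39.4 -109.8  282.1] F_H [ 0.1 -0.2 -0.7] open 23.8
tool axes in H (cols) [[0.0, 1.0, -0.0], [-0.0, -0.0, -1.0], [-1.0, 0.0, 0.0]] q [-0.42  0.53  0.48  1.76 -0.3   0.92 -0.1 ]
```

View pics/p9.png

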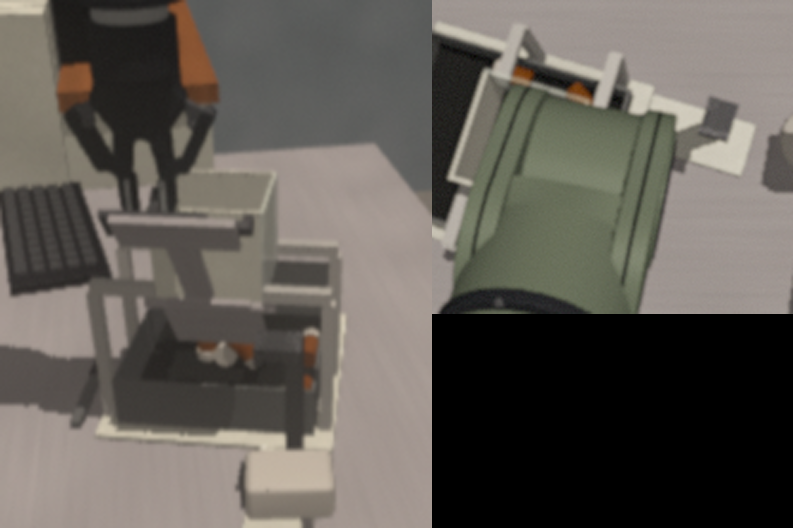

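Request:
send_rows(
  deltas=[
    {"fingers": 0.28,"tx": -0.001,"ty": 0,"tz": -0.001,"wx": 0,"wy": 0,"wz": 0},
    {"fingers": 0.28,"tx": -0.001,"ty": 0,"tz": -0.001,"wx": 0,"wy": 0,"wz": 0},
    {"fingers": 0.28,"tx": -0.003,"ty": 0,"tz": 0,"wx": 0,"wy": 0,"wz": 0},
    {"fingers": 0.28,"tx": -0.005,"ty": 0,"tz": 0,"wx": 0,"wy": 0,"wz": 0},
    {"fingers": 0.28,"tx": -0.01,"ty": 0,"tz": 0,"wx": 0,"wy": 0,"wz": 0},
    {"fingers": 0.28,"tx": -0.02,"ty": 0,"tz": 0,"wx": 0,"wy": 0,"wz": 0},
    {"fingers": 0.28,"tx": -0.03,"ty": 0,"tz": 0,"wx": 0,"wy": 0,"wz": 0},
  ],
)

```text
time_s: 13.9
eef_pos: [0.471, 0.0372, 0.352]
eef_rot: [-0.564, -0.426, 0.566, -0.425]
contact_force: [0.1, 0.0, 0.4]
opening: 0.0239
```

Request:
send_rows(
  deltas=[
    {"fingers": 0.28,"tx": 0,"ty": 0,"tz": 0.035,"wx": 0,"wy": 0,"wz": 0},
    {"fingers": 0.28,"tx": 0,"ty": 0,"tz": 0.035,"wx": 0,"wy": 0,"wz": 0},
    {"fingers": 0.28,"tx": 0,"ty": 0,"tz": 0.035,"wx": 0,"wy": 0,"wz": 0},
    {"fingers": 0.28,"tx": 0,"ty": 0,"tz": 0.035,"wx": 0,"wy": 0,"wz": 0},
  ],
)

```text
time_s: 14.23
eef_pos: [0.4322, -0.0986, 0.3525]
eef_rot: [0.565, 0.425, -0.565, 0.426]
contact_force: [1.2, -0.2, -0.0]
opening: 0.0238
```

```bash
python3 - <<'E'
from h import *
st();pic("p10")
E
```

```text
t 14.2333 H mm [ -39.8 -249.5  352.5] F_H [ 1.2  0.1 -0. ] open 23.8
tool axes in H (cols) [[0.0, 1.0, -0.0], [-0.0, -0.0, -1.0], [-1.0, 0.0, 0.0]] q [-0.18  0.41  0.52  1.71 -0.22  1.09  0.14]
```

View pics/p10.png

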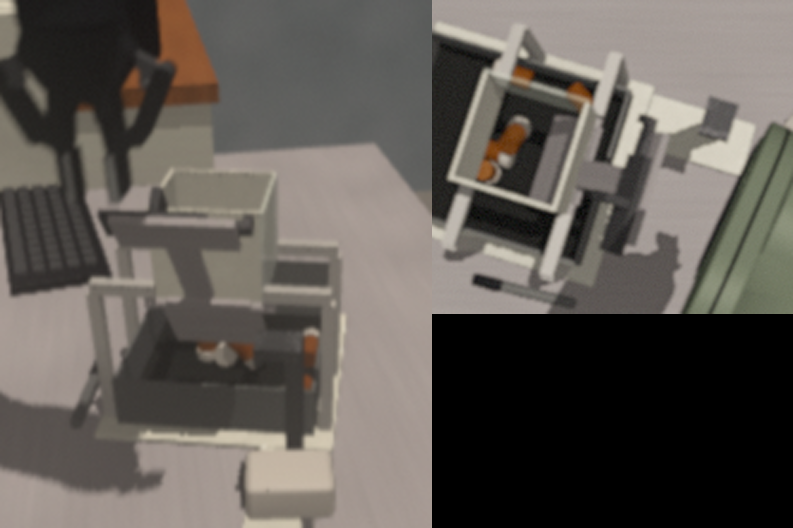

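Request:
send_rows(
  deltas=[
    {"fingers": 0.28,"tx": 0,"ty": 0.005,"tz": -0.035,"wx": 0,"wy": 0,"wz": 0},
    {"fingers": 0.28,"tx": 0,"ty": 0,"tz": -0.035,"wx": 0,"wy": 0,"wz": 0},
    {"fingers": 0.28,"tx": 0,"ty": 0,"tz": -0.035,"wx": 0,"wy": 0,"wz": 0},
    {"fingers": 0.28,"tx": 0,"ty": 0,"tz": -0.035,"wx": 0,"wy": 0,"wz": 0},
    {"fingers": 0.28,"tx": 0.02,"ty": 0,"tz": 0,"wx": 0,"wy": 0,"wz": 0},
    {"fingers": 0.28,"tx": 0.015,"ty": 0,"tz": 0,"wx": 0,"wy": 0,"wz": 0},
    {"fingers": 0.28,"tx": 0,"ty": 0,"tz": 0,"wx": 0,"wy": 0,"wz": 0},
  ],
)

```text
time_s: 14.92
eef_pos: [0.4757, 0.0366, 0.3153]
eef_rot: [-0.564, -0.426, 0.566, -0.425]
contact_force: [-0.7, -0.4, -0.4]
opening: 0.0237
```

```bash
python3 - <<'E'
from h import *
st()
s=cam("side");c=s["color"][:,:,::-1][90:170,180:260].copy()
cv2.imwrite("pics/z11.png",cv2.resize(c,None,fx=7,fy=7,interpolation=cv2.INTER_CUBIC))
E
```

```text
t 14.9167 H mm [ -35.3 -107.6  315.3] F_H [-0.6 -0.6 -0.4] open 23.7
tool axes in H (cols) [[-0.003, 1.0, 0.0], [-0.002, 0.0, -1.0], [-1.0, -0.003, 0.002]] q [-0.43  0.5   0.5   1.68 -0.27  1.03 -0.13]
```

View pics/z11.png

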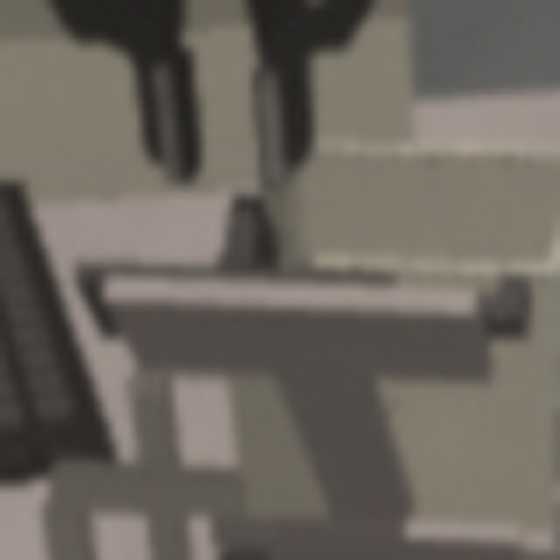

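```bash
python3 - <<'E'
from h import *
s=cam("side")
off=lambda P:np.round((proj(s,H(HP,P))-[180,90]+.5)*7)
th=.95
def q(x,sv,n): return (x,-.055-sv*np.cos(th)+n*np.sin(th),.165+sv*np.sin(th)+n*np.cos(th))
print("fin top outer edge",off([q(-.0385,.146,.044),q(-.0285,.146,.044),q(-.0385,.146,.016),q(-.0285,.146,.016)]))
print("plate outer",off([q(-.0835,.148,.016),q(.0165,.148,.016)]),"cross",off([q(-.071,.152,.008),q(.044,.152,.008)]))
t=toH(monitor.observe()["eef_pos"]); print("tcp tips",off([t+[-.012,0,0],t+[.012,0,0]]))
E
```

```text
fin top outer edge [[229. 188.]
 [260. 189.]
 [216. 265.]
 [248. 267.]]
plate outer [[ 74. 257.]
 [390. 268.]] cross [[105. 274.]
 [474. 287.]]
tcp tips [[199. 167.]
 [274. 169.]]
```

Request:
send_rows(
  deltas=[
    {"fingers": 0.28,"tx": 0.01,"ty": 0.002,"tz": 0,"wx": 0,"wy": 0,"wz": 0},
    {"fingers": 0.28,"tx": 0.01,"ty": 0,"tz": 0,"wx": 0,"wy": 0,"wz": 0},
    {"fingers": 0.28,"tx": 0.005,"ty": 0,"tz": 0,"wx": 0,"wy": 0,"wz": 0},
    {"fingers": 0.28,"tx": 0.005,"ty": 0,"tz": 0.001,"wx": 0,"wy": 0,"wz": 0},
    {"fingers": 0.28,"tx": 0.002,"ty": 0,"tz": 0.001,"wx": 0,"wy": 0,"wz": 0},
    {"fingers": 0.28,"tx": 0,"ty": 0,"tz": 0,"wx": 0,"wy": 0,"wz": 0},
  ],
)

```text
time_s: 15.52
eef_pos: [0.4779, 0.0332, 0.2852]
eef_rot: [-0.565, -0.425, 0.565, -0.425]
contact_force: [0.4, -0.0, 0.4]
opening: 0.0239
```

```bash
python3 - <<'E'
from h import *
st()
from arc import *
prev=pt(.94)
for th in np.arange(.9,-.08,-.04):
    p=pt(max(th,-.06)); d=p-prev; print(round(th,2),np.round(p,1),"dtx",round(-d[1]/2,2),"dtz",round(-d[0]/2,2)); prev=p
E
```

```text
t 15.5167 H mm [ -32.3 -110.2  285.2] F_H [0.4 0.1 0.4] open 23.9
tool axes in H (cols) [[0.0, 1.0, -0.001], [-0.0, -0.001, -1.0], [-1.0, 0.0, 0.0]] q [-0.41  0.54  0.48  1.74 -0.3   0.94 -0.1 ]
0.9 [-114.1  279.1] dtx 1.36 dtz 2.31
0.86 [-118.6  276.2] dtx 1.45 dtz 2.25
0.82 [-123.   273.2] dtx 1.54 dtz 2.19
0.78 [-127.3  269.9] dtx 1.62 dtz 2.13
0.74 [-131.4  266.5] dtx 1.71 dtz 2.06
0.7 [-135.4  262.9] dtx 1.79 dtz 1.99
0.66 [-139.3  259.2] dtx 1.87 dtz 1.92
0.62 [-142.9  255.3] dtx 1.94 dtz 1.85
0.58 [-146.5  251.3] dtx 2.01 dtz 1.77
0.54 [-149.8  247.1] dtx 2.08 dtz 1.68
0.5 [-153.   242.8] dtx 2.15 dtz 1.6
0.46 [-156.1  238.4] dtx 2.21 dtz 1.51
0.42 [-158.9  233.8] dtx 2.27 dtz 1.42
0.38 [-161.9  229.3] dtx 2.25 dtz 1.52
0.34 [-165.2  224.8] dtx 2.25 dtz 1.62
0.3 [-168.2  220.2] dtx 2.33 dtz 1.53
0.26 [-171.1  215.4] dtx 2.4 dtz 1.44
0.22 [-173.8  210.4] dtx 2.47 dtz 1.35
0.18 [-176.3  205.3] dtx 2.54 dtz 1.25
0.14 [-178.6  200.1] dtx 2.61 dtz 1.15
0.1 [-180.7  194.8] dtx 2.67 dtz 1.05
0.06 [-182.6  189.4] dtx 2.72 dtz 0.94
0.02 [-184.3  183.8] dtx 2.77 dtz 0.83
-0.02 [-185.3  178.2] dtx 2.82 dtz 0.52
-0.06 [-185.7  172.5] dtx 2.83 dtz 0.21
```

Request:
send_rows(
  deltas=[
    {"fingers": 0.28,"tx": 0.0015,"ty": 0,"tz": 0,"wx": 0,"wy": 0,"wz": 0},
    {"fingers": 0.28,"tx": 0.0015,"ty": 0,"tz": 0,"wx": 0,"wy": 0,"wz": 0},
    {"fingers": 0.28,"tx": 0.0014,"ty": 0,"tz": 0.0023,"wx": 0,"wy": 0,"wz": 0},
    {"fingers": 0.28,"tx": 0.0014,"ty": 0,"tz": 0.0023,"wx": 0,"wy": 0,"wz": 0},
    {"fingers": 0.28,"tx": 0.0015,"ty": 0,"tz": 0.0022,"wx": 0,"wy": 0,"wz": 0},
    {"fingers": 0.28,"tx": 0.0015,"ty": 0,"tz": 0.0022,"wx": 0,"wy": 0,"wz": 0},
    {"fingers": 0.28,"tx": 0.0015,"ty": 0,"tz": 0.0022,"wx": 0,"wy": 0,"wz": 0},
    {"fingers": 0.28,"tx": 0.0015,"ty": 0,"tz": 0.0022,"wx": 0,"wy": 0,"wz": 0},
  ],
)

```text
time_s: 16.18
eef_pos: [0.4742, 0.0203, 0.2731]
eef_rot: [0.565, 0.425, -0.565, 0.425]
contact_force: [1.3, 1.9, 3.9]
opening: 0.0239
```

```bash
python3 - <<'E'
from h import *
st();pic("p12")
E
```

```text
t 16.1833 H mm [ -32.3 -123.7  273.1] F_H [0.8 2.2 3.9] open 23.9
tool axes in H (cols) [[0.0, 1.0, -0.001], [-0.0, -0.001, -1.0], [-1.0, 0.0, 0.0]] q [-0.38  0.54  0.47  1.77 -0.3   0.89 -0.06]
```

View pics/p12.png

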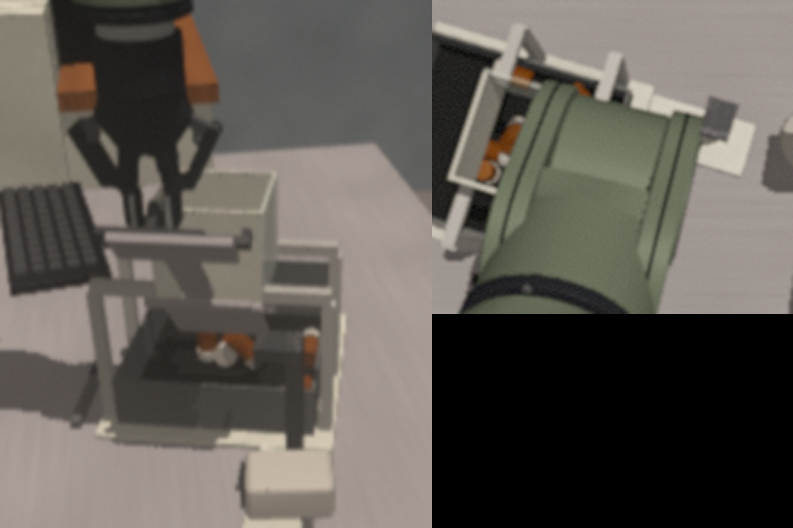

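The lever is coming down with the fingers (about 4.5 N). Continue closing.

Request:
send_rows(
  deltas=[
    {"fingers": 0.28,"tx": 0.0016,"ty": 0,"tz": 0.0021,"wx": 0,"wy": 0,"wz": 0},
    {"fingers": 0.28,"tx": 0.0016,"ty": 0,"tz": 0.0021,"wx": 0,"wy": 0,"wz": 0},
    {"fingers": 0.28,"tx": 0.0017,"ty": 0,"tz": 0.0021,"wx": 0,"wy": 0,"wz": 0},
    {"fingers": 0.28,"tx": 0.0017,"ty": 0,"tz": 0.0021,"wx": 0,"wy": 0,"wz": 0},
    {"fingers": 0.28,"tx": 0.0018,"ty": 0,"tz": 0.002,"wx": 0,"wy": 0,"wz": 0},
    {"fingers": 0.28,"tx": 0.0018,"ty": 0,"tz": 0.002,"wx": 0,"wy": 0,"wz": 0},
    {"fingers": 0.28,"tx": 0.0019,"ty": 0,"tz": 0.0019,"wx": 0,"wy": 0,"wz": 0},
    {"fingers": 0.28,"tx": 0.0019,"ty": 0,"tz": 0.0019,"wx": 0,"wy": 0,"wz": 0},
    {"fingers": 0.28,"tx": 0.0019,"ty": 0,"tz": 0.0018,"wx": 0,"wy": 0,"wz": 0},
    {"fingers": 0.28,"tx": 0.0019,"ty": 0,"tz": 0.0018,"wx": 0,"wy": 0,"wz": 0},
  ],
)

```text
time_s: 17.12
eef_pos: [0.4687, 0.0013, 0.2553]
eef_rot: [-0.565, -0.425, 0.565, -0.425]
contact_force: [-0.5, -0.2, 6.9]
opening: 0.0238
```

Request:
send_rows(
  deltas=[
    {"fingers": 0.28,"tx": 0.002,"ty": 0,"tz": 0.0018,"wx": 0,"wy": 0,"wz": 0},
    {"fingers": 0.28,"tx": 0.002,"ty": 0,"tz": 0.0018,"wx": 0,"wy": 0,"wz": 0},
    {"fingers": 0.28,"tx": 0.0021,"ty": 0,"tz": 0.0017,"wx": 0,"wy": 0,"wz": 0},
    {"fingers": 0.28,"tx": 0.0021,"ty": 0,"tz": 0.0017,"wx": 0,"wy": 0,"wz": 0},
    {"fingers": 0.28,"tx": 0.0021,"ty": 0,"tz": 0.0016,"wx": 0,"wy": 0,"wz": 0},
    {"fingers": 0.28,"tx": 0.0021,"ty": 0,"tz": 0.0016,"wx": 0,"wy": 0,"wz": 0},
    {"fingers": 0.28,"tx": 0.0022,"ty": 0,"tz": 0.0015,"wx": 0,"wy": 0,"wz": 0},
    {"fingers": 0.28,"tx": 0.0022,"ty": 0,"tz": 0.0015,"wx": 0,"wy": 0,"wz": 0},
    {"fingers": 0.28,"tx": 0.0023,"ty": 0,"tz": 0.0014,"wx": 0,"wy": 0,"wz": 0},
    {"fingers": 0.28,"tx": 0.0023,"ty": 0,"tz": 0.0014,"wx": 0,"wy": 0,"wz": 0},
  ],
)

```text
time_s: 17.95
eef_pos: [0.4642, -0.0142, 0.2339]
eef_rot: [-0.565, -0.425, 0.565, -0.425]
contact_force: [-1.3, -1.0, 7.5]
opening: 0.0241
```

```bash
python3 - <<'E'
from h import *
st()
E
```

```text
t 17.95 H mm [ -32.4 -159.6  233.9] F_H [-1.  -1.3  7.5] open 24.1
tool axes in H (cols) [[0.0, 1.0, -0.001], [-0.0, -0.001, -1.0], [-1.0, 0.0, 0.0]] q [-0.29  0.58  0.43  1.87 -0.34  0.76  0.04]
```

Request:
send_rows(
  deltas=[
    {"fingers": 0.28,"tx": 0.0023,"ty": 0,"tz": 0.0014,"wx": 0,"wy": 0,"wz": 0},
    {"fingers": 0.28,"tx": 0.0023,"ty": 0,"tz": 0.0014,"wx": 0,"wy": 0,"wz": 0},
    {"fingers": 0.28,"tx": 0.0023,"ty": 0,"tz": 0.0015,"wx": 0,"wy": 0,"wz": 0},
    {"fingers": 0.28,"tx": 0.0023,"ty": 0,"tz": 0.0015,"wx": 0,"wy": 0,"wz": 0},
    {"fingers": 0.28,"tx": 0.0023,"ty": 0,"tz": 0.0015,"wx": 0,"wy": 0,"wz": 0},
    {"fingers": 0.28,"tx": 0.0023,"ty": 0,"tz": 0.0015,"wx": 0,"wy": 0,"wz": 0},
    {"fingers": 0.28,"tx": 0.0024,"ty": 0,"tz": 0.0014,"wx": 0,"wy": 0,"wz": 0},
    {"fingers": 0.28,"tx": 0.0024,"ty": 0,"tz": 0.0014,"wx": 0,"wy": 0,"wz": 0},
    {"fingers": 0.28,"tx": 0.0025,"ty": 0,"tz": 0.0013,"wx": 0,"wy": 0,"wz": 0},
    {"fingers": 0.28,"tx": 0.0025,"ty": 0,"tz": 0.0013,"wx": 0,"wy": 0,"wz": 0},
  ],
)

```text
time_s: 18.78
eef_pos: [0.4603, -0.0274, 0.2101]
eef_rot: [-0.565, -0.425, 0.565, -0.425]
contact_force: [1.3, 3.6, 4.3]
opening: 0.0243
```

Request:
send_rows(
  deltas=[
    {"fingers": 0.28,"tx": 0.0025,"ty": 0,"tz": 0.0012,"wx": 0,"wy": 0,"wz": 0},
    {"fingers": 0.28,"tx": 0.0025,"ty": 0,"tz": 0.0012,"wx": 0,"wy": 0,"wz": 0},
    {"fingers": 0.28,"tx": 0.0026,"ty": 0,"tz": 0.0011,"wx": 0,"wy": 0,"wz": 0},
    {"fingers": 0.28,"tx": 0.0026,"ty": 0,"tz": 0.0011,"wx": 0,"wy": 0,"wz": 0},
    {"fingers": 0.28,"tx": 0.0027,"ty": 0,"tz": 0.001,"wx": 0,"wy": 0,"wz": 0},
    {"fingers": 0.28,"tx": 0.0027,"ty": 0,"tz": 0.001,"wx": 0,"wy": 0,"wz": 0},
  ],
)

```text
time_s: 19.28
eef_pos: [0.4585, -0.0339, 0.1945]
eef_rot: [-0.565, -0.425, 0.565, -0.425]
contact_force: [0.9, 4.1, 4.2]
opening: 0.0241
```

```bash
python3 - <<'E'
from h import *
st();pic("p13")
E
```

```text
t 19.2833 H mm [ -32.4 -180.   194.5] F_H [-0.3  4.2  4.2] open 24.1
tool axes in H (cols) [[0.0, 1.0, -0.0], [-0.0, -0.0, -1.0], [-1.0, 0.0, 0.0]] q [-0.21  0.63  0.37  1.95 -0.37  0.63  0.12]
```

View pics/p13.png

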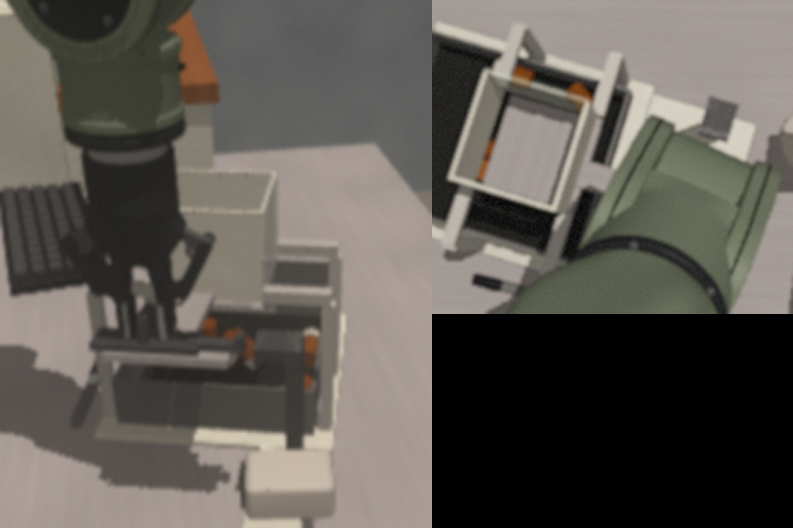

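Request:
send_rows(
  deltas=[
    {"fingers": 0.28,"tx": 0.0027,"ty": 0,"tz": 0.0008,"wx": 0,"wy": 0,"wz": 0},
    {"fingers": 0.28,"tx": 0.0027,"ty": 0,"tz": 0.0008,"wx": 0,"wy": 0,"wz": 0},
    {"fingers": 0.28,"tx": 0.0028,"ty": 0,"tz": 0.0007,"wx": 0,"wy": 0,"wz": 0},
    {"fingers": 0.28,"tx": 0.0028,"ty": 0,"tz": 0.0007,"wx": 0,"wy": 0,"wz": 0},
    {"fingers": 0.28,"tx": 0.0028,"ty": 0,"tz": 0.0005,"wx": 0,"wy": 0,"wz": 0},
    {"fingers": 0.28,"tx": 0.0025,"ty": 0,"tz": 0.0005,"wx": 0,"wy": 0,"wz": 0},
    {"fingers": 0.28,"tx": 0,"ty": 0,"tz": 0,"wx": 0,"wy": 0,"wz": 0},
  ],
)

```text
time_s: 19.97
eef_pos: [0.4574, -0.0377, 0.1783]
eef_rot: [-0.565, -0.425, 0.565, -0.425]
contact_force: [1.2, 3.1, 5.8]
opening: 0.0242
```

Request:
send_rows(
  deltas=[
    {"fingers": 0.28,"tx": 0.002,"ty": 0,"tz": 0,"wx": 0,"wy": 0,"wz": 0},
    {"fingers": 0.28,"tx": 0.001,"ty": 0,"tz": 0,"wx": 0,"wy": 0,"wz": 0},
    {"fingers": 0.28,"tx": 0,"ty": 0,"tz": 0,"wx": 0,"wy": 0,"wz": 0},
  ],
)

```text
time_s: 20.22
eef_pos: [0.4574, -0.0379, 0.1755]
eef_rot: [-0.565, -0.425, 0.565, -0.425]
contact_force: [-0.3, 1.3, 6.5]
opening: 0.0235
```

Request:
send_rows(
  deltas=[
    {"fingers": 0.28,"tx": 0.001,"ty": 0,"tz": 0,"wx": 0,"wy": 0,"wz": 0},
    {"fingers": 0.28,"tx": 0.001,"ty": 0,"tz": 0,"wx": 0,"wy": 0,"wz": 0},
    {"fingers": 0.28,"tx": 0,"ty": 0,"tz": 0,"wx": 0,"wy": 0,"wz": 0},
  ],
)

```text
time_s: 20.47
eef_pos: [0.4574, -0.038, 0.1735]
eef_rot: [-0.565, -0.425, 0.565, -0.425]
contact_force: [0.0, 1.3, 6.3]
opening: 0.0239
```

Request:
send_rows(
  deltas=[
    {"fingers": 0.28,"tx": 0.0006,"ty": 0,"tz": 0,"wx": 0,"wy": 0,"wz": 0},
    {"fingers": 0.28,"tx": 0.0004,"ty": 0,"tz": 0,"wx": 0,"wy": 0,"wz": 0},
    {"fingers": 0.28,"tx": 0,"ty": 0,"tz": 0,"wx": 0,"wy": 0,"wz": 0},
  ],
)

```text
time_s: 20.72
eef_pos: [0.4573, -0.038, 0.1727]
eef_rot: [-0.565, -0.425, 0.565, -0.425]
contact_force: [-0.8, 0.6, 10.0]
opening: 0.024
```

```bash
python3 - <<'E'
from h import *
st()
s=cam("side");c=s["color"][:,:,::-1][130:210,190:270].copy()
cv2.imwrite("pics/z14.png",cv2.resize(c,None,fx=7,fy=7,interpolation=cv2.INTER_CUBIC))
E
```

```text
t 20.7167 H mm [ -32.4 -184.4  172.7] F_H [-0.9  0.3 10. ] open 24.0
tool axes in H (cols) [[0.0, 1.0, -0.001], [-0.001, -0.001, -1.0], [-1.0, 0.0, 0.001]] q [-0.18  0.67  0.34  1.98 -0.4   0.56  0.15]
```

View pics/z14.png

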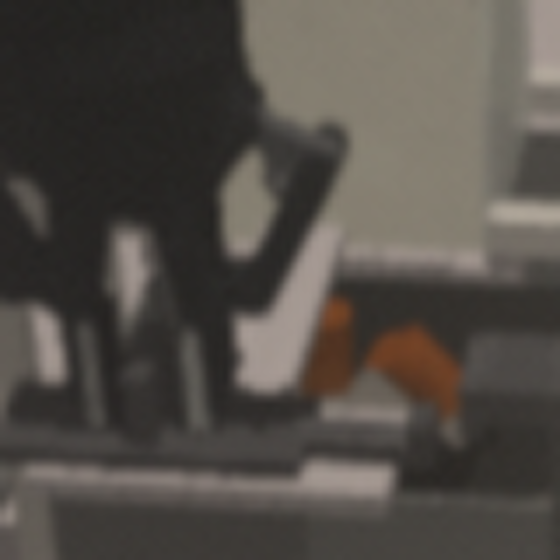

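Request:
send_rows(
  deltas=[
    {"fingers": 0.28,"tx": 0.0003,"ty": 0,"tz": 0,"wx": 0,"wy": 0,"wz": 0},
    {"fingers": 0.28,"tx": 0,"ty": 0.003,"tz": 0,"wx": 0,"wy": 0,"wz": 0},
    {"fingers": 0.28,"tx": 0,"ty": 0.003,"tz": 0,"wx": 0,"wy": 0,"wz": 0},
    {"fingers": 0.28,"tx": 0,"ty": 0.003,"tz": 0,"wx": 0,"wy": 0,"wz": 0},
    {"fingers": 0.28,"tx": 0,"ty": 0,"tz": 0,"wx": 0,"wy": 0,"wz": 0},
  ],
)

```text
time_s: 21.18
eef_pos: [0.4666, -0.0408, 0.1726]
eef_rot: [0.565, 0.425, -0.565, 0.426]
contact_force: [2.1, -0.5, 12.3]
opening: 0.024
```

Request:
send_rows(
  deltas=[
    {"fingers": 0.28,"tx": 0,"ty": 0.003,"tz": 0,"wx": 0,"wy": 0,"wz": 0},
    {"fingers": 0.28,"tx": 0,"ty": 0.003,"tz": 0,"wx": 0,"wy": 0,"wz": 0},
    {"fingers": 0.28,"tx": 0,"ty": 0.003,"tz": 0,"wx": 0,"wy": 0,"wz": 0},
    {"fingers": 0.28,"tx": 0,"ty": 0.003,"tz": 0,"wx": 0,"wy": 0,"wz": 0},
    {"fingers": 0.28,"tx": 0,"ty": 0,"tz": 0,"wx": 0,"wy": 0,"wz": 0},
  ],
)

```text
time_s: 21.6
eef_pos: [0.4781, -0.0441, 0.1726]
eef_rot: [0.565, 0.425, -0.565, 0.426]
contact_force: [1.8, -0.2, 11.9]
opening: 0.0241
```

```bash
python3 - <<'E'
from h import *
st()
E
```

```text
t 21.6 H mm [ -10.7 -184.5  172.6] F_H [ 1.8  0.3 11.9] open 24.1
tool axes in H (cols) [[0.001, 1.0, -0.001], [-0.001, -0.001, -1.0], [-1.0, 0.001, 0.001]] q [-0.17  0.69  0.35  1.91 -0.39  0.61  0.15]
```

Request:
send_rows(
  deltas=[
    {"fingers": 0.28,"tx": 0,"ty": 0.003,"tz": 0,"wx": 0,"wy": 0,"wz": 0},
    {"fingers": 0.28,"tx": 0,"ty": 0.003,"tz": 0,"wx": 0,"wy": 0,"wz": 0},
    {"fingers": 0.28,"tx": 0,"ty": 0.002,"tz": 0,"wx": 0,"wy": 0,"wz": 0},
    {"fingers": 0.28,"tx": 0,"ty": 0,"tz": 0,"wx": 0,"wy": 0,"wz": 0},
  ],
)

```text
time_s: 21.93
eef_pos: [0.4857, -0.0463, 0.1726]
eef_rot: [0.565, 0.425, -0.565, 0.426]
contact_force: [1.6, 0.5, 12.6]
opening: 0.024
```

Request:
send_rows(
  deltas=[
    {"fingers": 0.28,"tx": 0,"ty": 0.002,"tz": 0,"wx": 0,"wy": 0,"wz": 0},
    {"fingers": 0.28,"tx": 0,"ty": 0.002,"tz": 0,"wx": 0,"wy": 0,"wz": 0},
    {"fingers": 0.28,"tx": 0,"ty": 0.002,"tz": 0,"wx": 0,"wy": 0,"wz": 0},
    {"fingers": 0.28,"tx": 0,"ty": 0,"tz": 0,"wx": 0,"wy": 0,"wz": 0},
  ],
)

```text
time_s: 22.27
eef_pos: [0.4902, -0.0477, 0.1724]
eef_rot: [-0.564, -0.425, 0.566, -0.425]
contact_force: [-6.5, 1.9, 16.1]
opening: 0.024
```

```bash
python3 - <<'E'
from h import *
st()
E
```

```text
t 22.2667 H mm [   1.9 -184.6  172.4] F_H [-6.7  0.  16.1] open 24.0
tool axes in H (cols) [[-0.002, 1.0, -0.001], [-0.001, -0.001, -1.0], [-1.0, -0.002, 0.001]] q [-0.16  0.71  0.35  1.86 -0.38  0.64  0.14]
```

Request:
send_rows(
  deltas=[
    {"fingers": 0.28,"tx": 0,"ty": 0.002,"tz": 0,"wx": 0,"wy": 0,"wz": 0},
    {"fingers": 0.28,"tx": 0,"ty": 0.002,"tz": 0,"wx": 0,"wy": 0,"wz": 0},
    {"fingers": 0.28,"tx": 0,"ty": 0,"tz": 0,"wx": 0,"wy": 0,"wz": 0},
  ],
)

```text
time_s: 22.52
eef_pos: [0.4941, -0.0488, 0.1724]
eef_rot: [-0.564, -0.425, 0.566, -0.425]
contact_force: [-7.3, 0.9, 15.3]
opening: 0.0237
```

```bash
python3 - <<'E'
from h import *
st()
s=cam("side");c=s["color"][:,:,::-1][130:210,190:270].copy()
cv2.imwrite("pics/z15.png",cv2.resize(c,None,fx=7,fy=7,interpolation=cv2.INTER_CUBIC))
E
```

```text
t 22.5167 H mm [   5.9 -184.6  172.4] F_H [-7.3 -1.2 15.3] open 23.7
tool axes in H (cols) [[-0.002, 1.0, -0.001], [-0.001, -0.001, -1.0], [-1.0, -0.002, 0.001]] q [-0.16  0.71  0.36  1.85 -0.38  0.65  0.14]
```

View pics/z15.png

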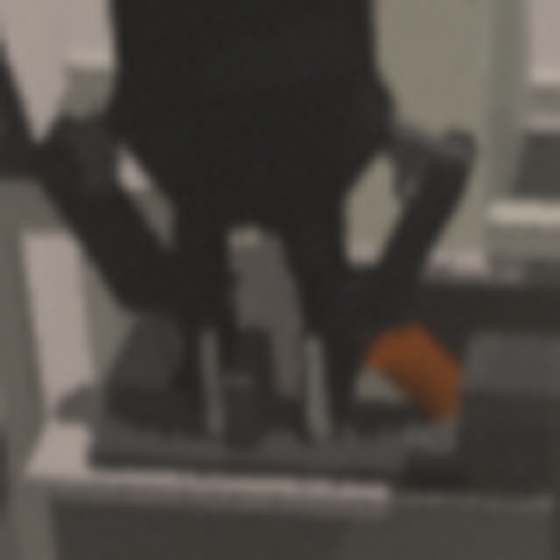

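Request:
send_rows(
  deltas=[
    {"fingers": 0.28,"tx": 0,"ty": 0.001,"tz": 0,"wx": 0,"wy": 0,"wz": 0},
    {"fingers": 0.28,"tx": 0,"ty": 0.001,"tz": 0,"wx": 0,"wy": 0,"wz": 0},
    {"fingers": 0.28,"tx": 0,"ty": 0,"tz": 0,"wx": 0,"wy": 0,"wz": 0},
  ],
)

```text
time_s: 22.82
eef_pos: [0.4946, -0.049, 0.1722]
eef_rot: [-0.564, -0.426, 0.566, -0.424]
contact_force: [-15.8, 2.4, 19.8]
opening: 0.0239
```

Request:
send_rows(
  deltas=[
    {"fingers": 0.28,"tx": -0.0005,"ty": -0.001,"tz": 0,"wx": 0,"wy": 0,"wz": 0},
    {"fingers": 0.28,"tx": -0.0013,"ty": 0,"tz": 0,"wx": 0,"wy": 0,"wz": 0},
    {"fingers": 0.28,"tx": -0.0014,"ty": 0,"tz": 0,"wx": 0,"wy": 0,"wz": 0},
    {"fingers": 0.28,"tx": -0.0014,"ty": 0,"tz": 0,"wx": 0,"wy": 0,"wz": 0},
    {"fingers": 0.28,"tx": -0.0014,"ty": 0,"tz": 0,"wx": 0,"wy": 0,"wz": 0},
  ],
)

```text
time_s: 23.23
eef_pos: [0.4946, -0.0485, 0.178]
eef_rot: [-0.564, -0.426, 0.566, -0.424]
contact_force: [-7.1, 4.8, 5.0]
opening: 0.0239
```

Request:
send_rows(
  deltas=[
    {"fingers": 0.28,"tx": -0.001,"ty": 0,"tz": 0,"wx": 0,"wy": 0,"wz": 0},
    {"fingers": 0.28,"tx": -0.001,"ty": 0,"tz": 0,"wx": 0,"wy": 0,"wz": 0},
    {"fingers": 0.28,"tx": -0.0005,"ty": 0,"tz": 0,"wx": 0,"wy": 0,"wz": 0},
    {"fingers": 0.28,"tx": 0,"ty": 0,"tz": 0,"wx": 0,"wy": 0,"wz": 0},
  ],
)

```text
time_s: 23.57
eef_pos: [0.4946, -0.0482, 0.1805]
eef_rot: [-0.564, -0.426, 0.566, -0.424]
contact_force: [-6.7, 5.9, 4.9]
opening: 0.0239
```

```bash
python3 - <<'E'
from h import *
st()
E
```

```text
t 23.5667 H mm [   6.3 -183.9  180.5] F_H [-8.   3.8  4.9] open 23.9
tool axes in H (cols) [[-0.003, 1.0, -0.0], [-0.0, -0.0, -1.0], [-1.0, -0.003, 0.0]] q [-0.17  0.7   0.36  1.84 -0.38  0.68  0.14]
```

Request:
send_rows(
  deltas=[
    {"fingers": 0.28,"tx": -0.0007,"ty": 0,"tz": 0,"wx": 0,"wy": 0,"wz": 0},
    {"fingers": 0.28,"tx": -0.0007,"ty": 0,"tz": 0,"wx": 0,"wy": 0,"wz": 0},
    {"fingers": 0.28,"tx": -0.0007,"ty": 0,"tz": 0,"wx": 0,"wy": 0,"wz": 0},
    {"fingers": 0.28,"tx": 0,"ty": 0,"tz": 0,"wx": 0,"wy": 0,"wz": 0},
  ],
)

```text
time_s: 23.9
eef_pos: [0.4946, -0.0486, 0.1824]
eef_rot: [-0.564, -0.426, 0.566, -0.425]
contact_force: [-5.1, 2.1, -2.8]
opening: 0.0238
```

```bash
python3 - <<'E'
from h import *
st()
E
```

```text
t 23.9 H mm [   6.4 -184.2  182.4] F_H [-5.4  0.7 -2.8] open 23.8
tool axes in H (cols) [[-0.003, 1.0, -0.001], [-0.001, -0.001, -1.0], [-1.0, -0.003, 0.001]] q [-0.17  0.7   0.37  1.83 -0.37  0.68  0.13]
```

Request:
send_rows(
  deltas=[
    {"fingers": 0.28,"tx": -0.0005,"ty": -0.001,"tz": 0,"wx": 0,"wy": 0,"wz": 0},
    {"fingers": 0.28,"tx": -0.001,"ty": -0.002,"tz": 0,"wx": 0,"wy": 0,"wz": 0},
    {"fingers": 0.28,"tx": -0.001,"ty": -0.002,"tz": 0,"wx": 0,"wy": 0,"wz": 0},
    {"fingers": 0.28,"tx": 0,"ty": 0,"tz": 0,"wx": 0,"wy": 0,"wz": 0},
  ],
)

```text
time_s: 24.23
eef_pos: [0.4908, -0.0474, 0.1855]
eef_rot: [-0.565, -0.425, 0.565, -0.425]
contact_force: [0.3, -0.2, -0.3]
opening: 0.0241
```

```bash
python3 - <<'E'
from h import *
st()
s=cam("side");c=s["color"][:,:,::-1][130:210,190:270].copy()
cv2.imwrite("pics/z16.png",cv2.resize(c,None,fx=7,fy=7,interpolation=cv2.INTER_CUBIC))
E
```

```text
t 24.2333 H mm [   2.4 -184.1  185.5] F_H [ 0.3 -0.1 -0.3] open 24.1
tool axes in H (cols) [[0.0, 1.0, -0.001], [-0.0, -0.001, -1.0], [-1.0, 0.0, 0.0]] q [-0.17  0.69  0.37  1.85 -0.37  0.68  0.13]
```

View pics/z16.png

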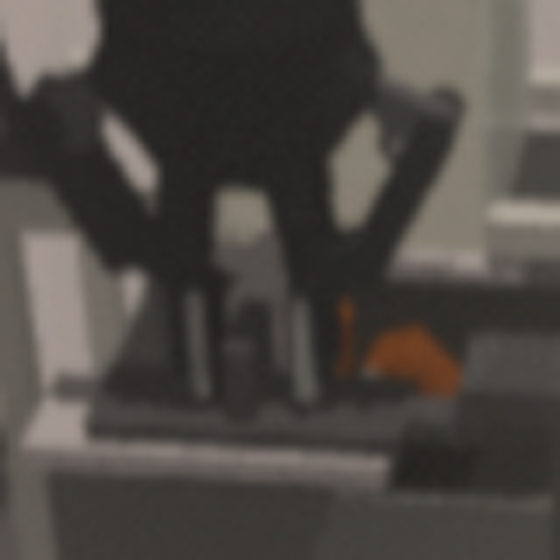

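Lever level and holding with zero contact force; the fin is at x≈240 px and the cross-plate edge at row ≈450, as at the start. Now lift clear and move away.

Request:
send_rows(
  deltas=[
    {"fingers": 0.28,"tx": -0.005,"ty": -0.002,"tz": 0,"wx": 0,"wy": 0,"wz": 0},
    {"fingers": 0.28,"tx": -0.01,"ty": 0,"tz": 0,"wx": 0,"wy": 0,"wz": 0},
    {"fingers": 0.28,"tx": -0.02,"ty": 0,"tz": 0,"wx": 0,"wy": 0,"wz": 0},
    {"fingers": 0.28,"tx": -0.035,"ty": 0,"tz": 0,"wx": 0,"wy": 0,"wz": 0},
    {"fingers": 0.28,"tx": -0.035,"ty": 0,"tz": 0,"wx": 0,"wy": 0,"wz": 0},
    {"fingers": 0.28,"tx": -0.035,"ty": 0,"tz": 0.01,"wx": 0,"wy": 0,"wz": 0},
  ],
)

```text
time_s: 24.78
eef_pos: [0.4862, -0.0552, 0.3272]
eef_rot: [-0.565, -0.426, 0.565, -0.426]
contact_force: [0.5, 0.6, -1.5]
opening: 0.0238
```

Request:
send_rows(
  deltas=[
    {"fingers": 0.28,"tx": 0,"ty": -0.01,"tz": 0.035,"wx": 0,"wy": 0,"wz": 0},
    {"fingers": 0.28,"tx": 0,"ty": -0.01,"tz": 0.035,"wx": 0,"wy": 0,"wz": 0},
    {"fingers": 0.28,"tx": 0,"ty": -0.01,"tz": 0.035,"wx": 0,"wy": 0,"wz": 0},
    {"fingers": 0.28,"tx": 0,"ty": -0.01,"tz": 0.035,"wx": 0,"wy": 0,"wz": 0},
    {"fingers": 0.28,"tx": 0,"ty": -0.01,"tz": 0.035,"wx": 0,"wy": 0,"wz": 0},
    {"fingers": 0.28,"tx": 0,"ty": 0,"tz": 0,"wx": 0,"wy": 0,"wz": 0},
    {"fingers": 0.28,"tx": 0,"ty": 0,"tz": 0,"wx": 0,"wy": 0,"wz": 0},
  ],
)

```text
time_s: 25.37
eef_pos: [0.3889, -0.212, 0.3258]
eef_rot: [0.566, 0.424, -0.566, 0.425]
contact_force: [1.0, 0.8, -0.6]
opening: 0.0239
```

```bash
python3 - <<'E'
from h import *
st()
for n in("side","top"):
    c=cam(n)["color"][:,:,::-1]
    cv2.imwrite(f"pics/{n}17.png",cv2.resize(c,None,fx=1.5,fy=1.5,interpolation=cv2.INTER_CUBIC))
    z=c[100:275,170:310] if n=="side" else c[120:265,100:320]
    cv2.imwrite(f"pics/{n}z17.png",cv2.resize(z,None,fx=3.4,fy=3.4,interpolation=cv2.INTER_CUBIC) if n=="side" else cv2.resize(z,None,fx=3.6,fy=3.6,interpolation=cv2.INTER_CUBIC))
E
```

```text
t 25.3667 H mm [ -50.1 -370.5  325.8] F_H [ 0.8  1.  -0.6] open 23.9
tool axes in H (cols) [[0.001, 1.0, -0.004], [-0.0, -0.004, -1.0], [-1.0, 0.001, 0.0]] q [ 0.13  0.43  0.48  1.77 -0.23  1.    0.41]
```

View pics/sidez17.png

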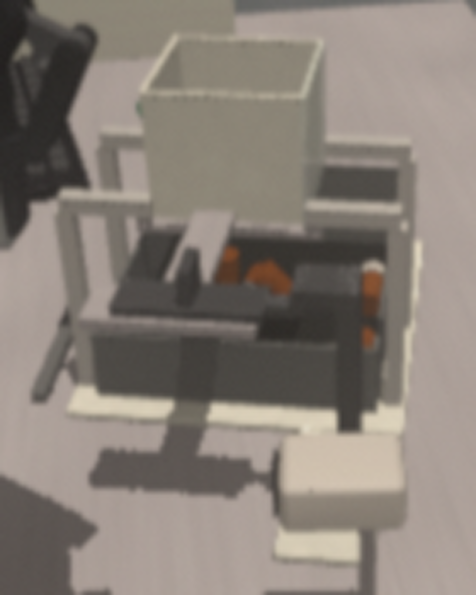

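View pics/topz17.png

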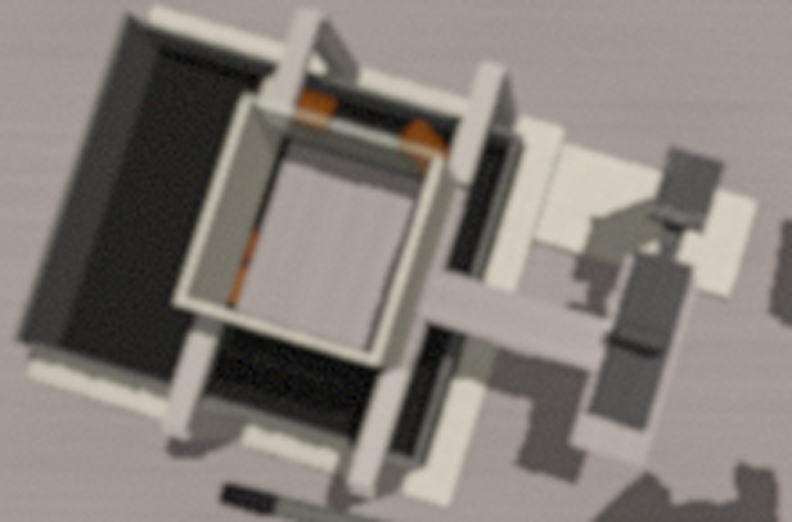

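View pics/top17.png

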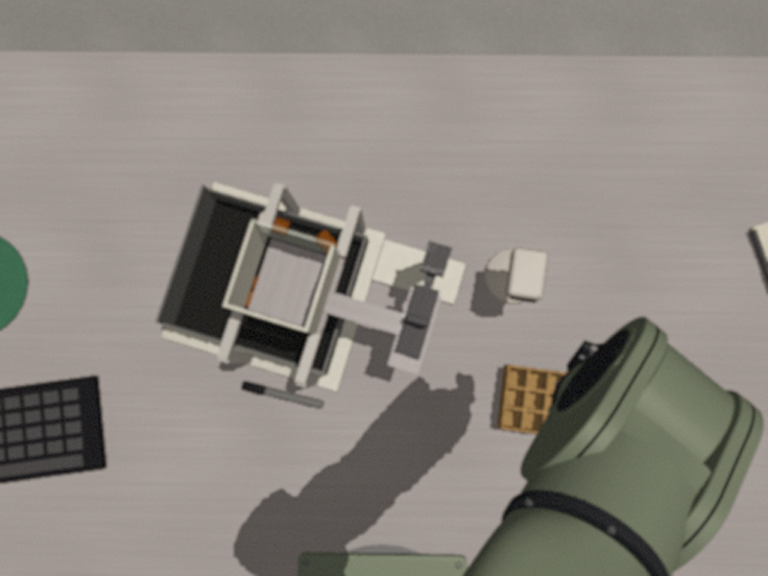

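```bash
python3 - <<'E'
from h import *
for n in ("topz","sidez"):
    a=cv2.imread(f"pics/{n}.png",0).astype(np.float32); b=cv2.imread(f"pics/{n}17.png",0).astype(np.float32)
    r=(slice(235,450),slice(575,700)) if n=="topz" else (slice(240,330),slice(85,230))
    print(n,cv2.phaseCorrelate(a[r],b[r],cv2.createHanningWindow(a[r].shape[::-1],cv2.CV_32F)))
s=cam("top");print("px per mm in topz", np.linalg.norm(np.diff(proj(s,H(HP,[(0,-.185,.181),(.001,-.185,.181)])),axis=0))*3.6)
from cell import workorder
print(workorder.finish_job())
E
```

```text
topz ((0.5152471348158727, -0.027962344987301435), 0.3703046619273998)
sidez ((0.07439012831552816, 0.07361223307277243), 0.6026344239976671)
px per mm in topz 1.7336749790686514
the job is handed in; nothing more can be done
None
```

The hopper is emptied, shut and latched again, and the job is handed in at about 25.5 s of the 56 s allowed.

- **Opening:** I straddled the fin with part-open fingers and pressed the lever until I felt its stop, at about 13 N. I then slid the bolt out to its end and let the lever up under the fingers to fully open, about 0.95 rad.
- **Closing:** I pushed the lever back down to its stop at about 10 to 12 N. I slid the bolt home until the finger met about 16 N against the fin. Then I eased the lever up until it was caught, and withdrew.

**Last checks:**
- **Door and bolt:** After release the contact force was about zero. The plate and bolt matched the starting pictures to within about 0.3 mm in the top view, with almost no shift in the side view, so the door reads as level and the bolt as home.
- **Jars:** With the door open I saw all five jars in the tray, and the bin was empty. With the door shut, some jars lie hidden below it, so I did not count all five again.
- **Bystanders:** The scanner and marker look unmoved. The arm partly covers the box in the last top picture, but its visible edges are where they were at the start.
- **Refused call:** My first set of moves was refused for missing keys. It moved nothing and cost no time.

No check failed or disagreed with another.

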